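Post the seed tin through the sprung shutter

TASK

Put the flat round seed tin away without grasping or lifting it. With one fingertip push the little spring-closed shutter open and keep holding it open while the other finger pushes the tin along the runners and over the sill, so that it drops into the box behind; the tin itself must not press against the shutter. Then draw back and let the shutter swing fully shut, leaving the herb pots, snip holder and bucket where they stand.

Things in the scene. Friction and masses are not known exactly. Their poses are not given: they have to be found in the camera images.
- sill (a point): Sill: middle of the tin's lane on the far edge of the raised plywood deck, on its upper face (78 mm above the ledge). Axes are those of the fixed box: x level, along the lane from the deck through the doorway into the box, y left, z up; all offsets below are in this frame, mm. The deck is x -170 to 0; beyond it comes the open-topped box. Everything is open from above.
- lane (a point): Point on the deck's upper face in mid-lane, 90 mm before the sill (x -90, y 0, z 0), same axes. Two parallel wooden runners, 6 wide and 10 high, flank the lane, inner faces at y -30 and +30, from x -160 to -15. Left of them a bare strip of deck (y +36 to +87) leaves room for a finger to come down in front of the shutter.
- hinge (a point): The shutter's upright hinge line at deck level (x +6, y +86, z 0), same axes. It is by the left of two posts that frame the doorway: x -10 to +12, inner faces at y -47 and +87, tops 58 above the deck, no lintel.
- box_floor (a point): Middle of the floor (thin silicone tray) of the open-topped plywood box beyond the sill: x +85, y +20, z -72, same axes. Inside it measures x 0 to 170, y -65 to +105; its walls, 8 thick, are level with the deck. A tin that has dropped in lies wholly below the shutter.
- shutter (a joint): Angle of the small green painted wooden shutter, 126 wide, 8 thick, 4 to 52 above the deck. 0 = shut, across the lane from the hinge to -y, near face at x +2; grows as its free edge swings to +x over the box, stop at 1.5 rad. A damped spring pulls it shut: 0.12 Nm when shut, 0.2 Nm at 1.3 rad (4 to 7 N on a finger 28 mm from the hinge).
- tin_center (a point): Centre (half-way up) of the seed tin: a plain closed steel cylinder 52 mm across and 32 mm tall, about 80 g, standing flat on the deck between the runners, its centre 70 to 120 mm before the sill.
- basil: Loose basil pot, terracotta, 90 mm across, 78 mm tall (about 150 mm with its leaves), origin at its underside. Stands beside the box. Leave alone.
- thyme: Loose thyme pot, terracotta, 90 mm across, 78 mm tall (about 115 mm with its leaves), origin at its underside. Stands beside the box. Leave alone.
- snip_holder: Loose yellow plastic snip holder, 60 mm square, 95 mm tall (160 mm with the snips), origin at its underside. Leave alone.
- bucket: Loose small galvanised bucket, 104 mm across, 90 mm tall, origin at its underside. Leave alone.
- tin: The same seed tin; origin at the centre of its underside.
- shutter_free_edge (a point): Point on the shutter's free edge, half-way up (28 mm above the deck), 128 mm from the hinge.
Mind the look-alikes: they are no part of the job. What is shaped like the tin but blue is not meant.

How it is judged (in metres and radians):
On the way, in this order (a step that is already met when the one before it is completed fails the run):
1. a finger pushes the shutter open (beyond 0.5 rad) while the tin is still wholly on the deck side, its centre more than 20 mm before the sill (value of joint shutter above 0.5 rad and contact force between the fingers and shutter above 0.3 N and x of tin_center in the frame of sill below -0.02 m), for 0.05 s.
2. a finger pushes the tin onto the sill's edge (centre beyond 12 mm before it) while a finger still holds the shutter open (beyond 0.6 rad) (value of joint shutter above 0.6 rad and contact force between the fingers and shutter above 0.3 N and contact force between the fingers and tin above 0.05 N and x of tin_center in the frame of sill above -0.012 m).
At the end, for the whole second after the job is handed in: The tin lies at rest in the box beyond the sill, its centre more than 20 mm below the deck, and the shutter is shut to within 0.06 rad (x of tin_center in the frame of sill between 0 and 0.17 m and y of tin_center in the frame of sill between -0.065 and 0.105 m and z of tin_center in the frame of sill below -0.02 m and value of joint shutter below 0.06 rad and linear speed of tin below 0.02 m/s); the robot touches nothing.
It fails at once if the tin is lifted: its centre rises more than 36 mm above the deck (20 mm above where it stood) (z of tin_center in the frame of sill above 0.036 m).
It fails at once if the tin presses on the shutter with more than 1 N (contact force between tin and shutter above 1 N).
It fails at once if a herb pot, the snip holder or the bucket is shifted by more than 20 mm or tipped (distance of any of basil, thyme, snip_holder, bucket from where it was at the start of the episode above 0.02 m or angle between any of basil, thyme, snip_holder, bucket's own z axis and vertical above 0.3 rad).
It also fails if it takes over 42 s, if anything falls off the work surface, if the arm or the gripper's body presses on something with over 40 N, if the wrist force passes 120 N, or if a joint passes its speed limit or range.

ROBOT

A 6-joint arm with a two-finger parallel gripper is mounted at the origin on the work surface. World frame = base frame: x ahead of the robot, y to its left, z up, the work surface at z = 0. Lengths are in mm, angles in rad, forces in N, time in s.
With the tool pointing down it reaches from about 400 to 925 mm from the base axis. Payload 12.5 kg.
Tool frame: the origin (TCP) lies on the mounting face of the last link; the fingertips stand 190 mm ahead of it and the grasp point (between the pads) lies 171 mm ahead of it (env.grasp_offset is the distance from the TCP to the grasp point, in mm); z points along the fingers, y is the direction in which the jaws open and shut (so a half turn about z gives the same grasp; the last joint's range is limited). The gripper opens to 95 mm and grips with 3 to 60 N. Pads are 20 mm wide; open, the fingers measure 119 mm over their backs; the gripper's body (75 mm by 180 mm) begins 59 mm behind the grasp point.
Start: joints at [-1.324, 0.491, 1.559, -0, 1.092, -0.106], TCP at [215.973, -586.498, 404.761] pointing down, gripper open.
Joint ranges: [-3.1, 3.1], [-0.84, 2.19], [0.05, 2.79], [-1.13, 4.28], [0.06, 2.93], [-2.69, 2.69]. Speed limits (rad/s): [2.22, 2.22, 2.79, 3.14, 3.14, 3.14].

INTERFACE

Orientations are given as [roll, pitch, yaw] about the fixed x, y, z axes, in that order (R = Rz(yaw) Ry(pitch) Rx(roll)).
In Python, from cell import env, viewer gives the robot as it stands.
- The arm moves only by the tool play_rows, never from a script. Its argument "increments" is a list of rows, each an object of numbers: "dx", "dy", "dz": the shift along the tool's x, y, z in mm; "rx", "ry", "rz": the turn, a rotation vector about the tool's x, y, z in units of 6 degrees (1.0 is 6 degrees). A call has 1 to 8 rows; each row is the pose to reach, as a shift and turn from the pose measured when the call began, along the tool's axes at that moment; what a row does not reach only later rows make up. A row lasts 1/12 s, in which the tool goes at most 41.7 mm and 7.16 degrees, less where a joint would pass 70% of its speed; a pose out of reach is approached as far as the arm can. A call with a gripper value outside its range is refused whole. "fingers" is the opening, from 0 (shut) to 1 (fully open), set as the call begins (left out, the last holds). The fingers move at their own pace and stop on an object; the grip force is fixed at half the most. Time passes only in rows, so rows that repeat a pose let the fingers close. It gives the time, the measured TCP pose, the force and the opening at its end, in the units of the state.
- env.state(): the state, without advancing time (a new reading comes with each control period).
- viewer.read_camera(name): name is "side" or "top" or "wrist"; returns a dict with "image" (480x640x3 uint8, red, green, blue), "fx", "fy", "cx", "cy" (pixels), "k1" (the pictures are not rectified: a ray, as slopes to the right and down, at radius r is drawn at 1 + k1 r^2 times it, then the intrinsics apply), "rvec" (rotation vector, rad) and "tvec" (3), from world to camera coordinates, as OpenCV has them. Camera axes: x right, y down, z forward; pixel columns grow to the right and rows downward; lengths in mm; the calibration is good to about 2 mm. A picture is of the moment at which its call begins. There is no depth.
- env.job_done(): hands the job in, once; it reports no verdict.
The state is a dict: "t": time; "joints": joint angles; "qvel": joint speeds; "tau": joint torques, N m; "eef_pos": TCP position; "tcp_rot": TCP orientation; "ft_force": force on the tool from outside, world axes, zero at the start; "moment": the same for the moment, N m; "opening": opening from 0.0 (shut) to 1.0 (fully open).
Only numpy, scipy, OpenCV 4.12 (cv2) and the standard library are available. Lean on these libraries where they do the work, as an engineer would, in place of code of your own. Each camera call takes 0.05 s, during which the arm holds its last target.

## Working session

There is one attempt and no reset: what is moved stays moved. The work goes in short steps, Python scripts to look and compute and a tool call to move; the robot and the scene stay as the last step left them, time stands still between calls to the robot, and variables do not carry over. Pictures are saved under pics/ and viewed, and the job is handed in when it is done.

Besides the shell and the picture viewer there is one more tool, called after ">>>" as a command line: name --argument value ..., lists and objects as JSON in quotes. play_rows: Moves the arm, as the interface text tells. Its arguments: {"type":"object","properties":{"increments":{"type":"array","items":{"type":"object","properties":{"dx":{"type":"number"},"dy":{"type":"number"},"dz":{"type":"number"},"rx":{"type":"number"},"ry":{"type":"number"},"rz":{"type":"number"}}}},"fingers":{"type":"number"}},"required":["increments"]}

```bash
ls; mkdir -p pics
python3 - <<'E'
from cell import env, viewer
import cv2, json
print(env.state())
for n in ["side","top","wrist"]:
    d=viewer.read_camera(n); im=d.pop("image"); print(n,d)
    cv2.imwrite(f"pics/{n}0.png",im[:,:,::-1])
E
```

```text
pics
{'t': 0.0, 'joints': array([-1.32360998e+00,  4.91548603e-01,  1.55950652e+00, -3.27952004e-05,
        1.09168213e+00, -1.05595677e-01]), 'qvel': array([ 1.79008101e-04,  9.72262712e-04,  2.78207712e-05, -2.10837667e-03,
       -1.95519848e-04, -3.14457993e-04]), 'tau': array([-2.14311141e-03, -6.12648368e+01, -2.58183306e+01,  6.92420430e-02,
        4.83196741e-02, -1.18331259e-04]), 'eef_pos': array([ 215.95254853, -586.45113557,  404.14877764]), 'tcp_rot': array([-3.14045136e+00, -9.17172645e-05,  3.52797102e-01]), 'ft_force': array([-0.32311547, -0.60588176, -0.26859916]), 'moment': array([-0.02787872,  0.00106862,  0.00930591]), 'opening': 0.9978447384471182}
side {'fx': 618.0669240110723, 'fy': 618.0669240110723, 'cx': 322.7258756619712, 'cy': 238.5270491571239, 'k1': -0.17930538132352047, 'rvec': array([ 0.63628536, -2.72170984,  1.04413291]), 'tvec': array([490.25725118, 205.82748285, 972.72876897])}
top {'fx': 571.9017758461581, 'fy': 571.9017758461581, 'cx': 322.7768160116078, 'cy': 244.47280170795716, 'k1': 0.006967299399893799, 'rvec': array([ 2.17473766, -2.20230155,  0.07112319]), 'tvec': array([  69.09240821,  556.05980273, 1161.78381895])}
wrist {'fx': 355.1890775328002, 'fy': 355.1890775328002, 'cx': 318.56545799431353, 'cy': 240.94491711757797, 'k1': -0.02882716260853742, 'rvec': array([-2.38752358,  1.66335573,  0.23129057]), 'tvec': array([-623.9640433 ,  -31.625621  ,  392.90767269])}
```

View pics/side0.png

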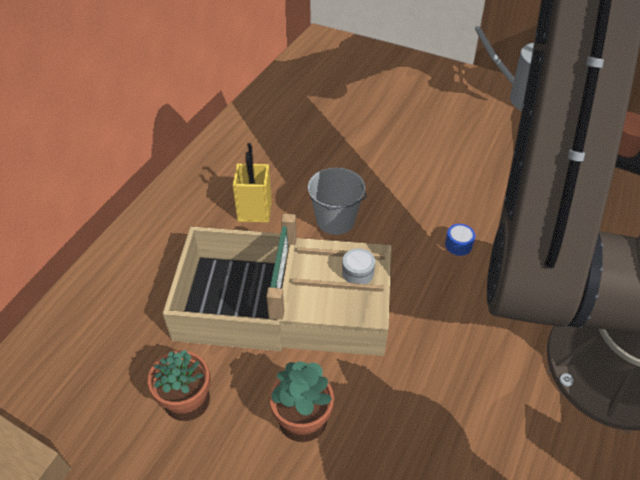

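View pics/top0.png

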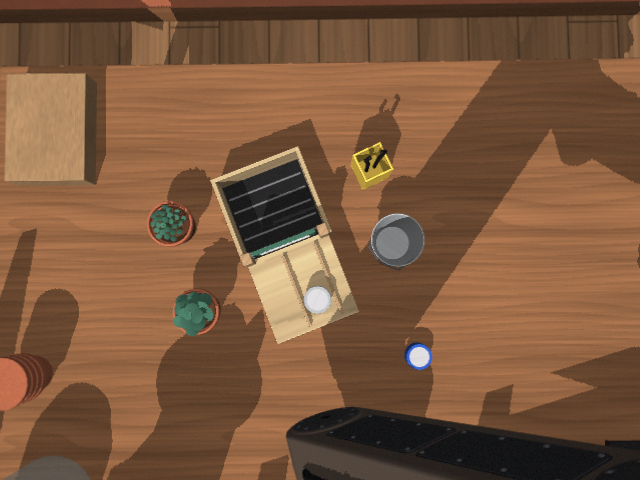

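View pics/wrist0.png

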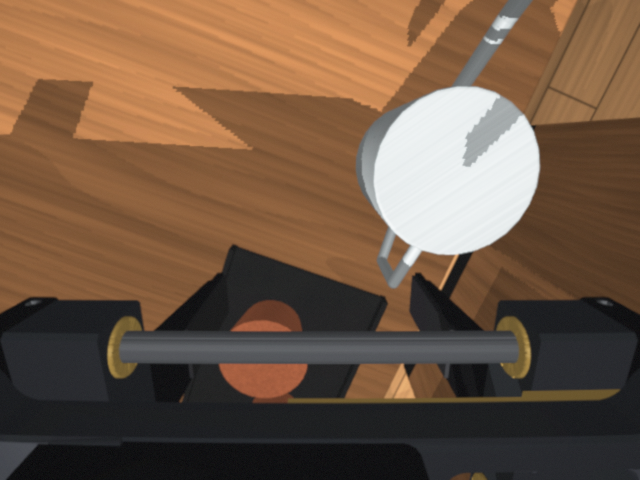

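The tin could be any of three things: the grey-white disc between the runners (top 317,300; side 358,266), the blue-sided disc (top 419,357; side 460,239), or the bucket (top 397,240). The description matches the one between the runners. I'll check it in a close crop.

Run:
```python
import cv2
im=cv2.imread("pics/top0.png")[140:350,205:365]
cv2.imwrite("pics/topc.png",cv2.resize(im[:, :],None,fx=3.7,fy=2.85*1.0,interpolation=cv2.INTER_CUBIC) if 0 else cv2.resize(im,None,fx=2.85,fy=2.85,interpolation=cv2.INTER_CUBIC))
im=cv2.imread("pics/side0.png")[205:360,160:400]
cv2.imwrite("pics/sidec.png",cv2.resize(im,None,fx=3.3,fy=3.3,interpolation=cv2.INTER_CUBIC))
```

```text
(no output)
```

View pics/topc.png

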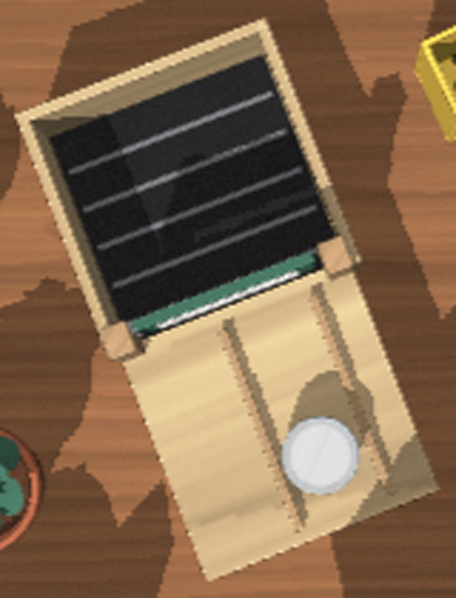

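View pics/sidec.png

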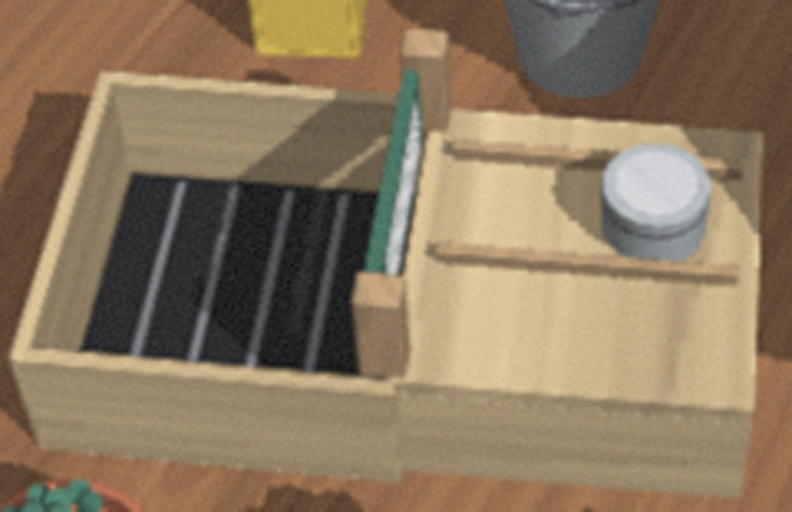

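The crop shows a plain steel-grey tin between the runners at top (317.3,300), while the look-alike is blue-sided. The shutter is the green bar with its hinge at the left post. Next I'll fit the fixture frame.

```bash
cat > h.py <<'E'
import numpy as np, cv2, json
CAM={}
def proj(d,P):
    R=cv2.Rodrigues(np.array(d['rvec']))[0]
    C=np.atleast_2d(P)@R.T+np.array(d['tvec'])
    s=C[:,:2]/C[:,2:]; r2=(s**2).sum(1,keepdims=True)
    s=s*(1+d['k1']*r2)
    return s*[d['fx'],d['fy']]+[d['cx'],d['cy']]
def ray(d,uv,z):
    R=cv2.Rodrigues(np.array(d['rvec']))[0]
    K=np.array([[d['fx'],0,d['cx']],[0,d['fy'],d['cy']],[0,0,1]])
    s=cv2.undistortPoints(np.array([[uv]],float),K,np.array([d['k1'],0,0,0]))[0,0]
    o=-R.T@np.array(d['tvec']); v=R.T@np.array([s[0],s[1],1])
    return o+v*(z-o[2])/v[2]
def F2W(p,f):
    x,y,a=p[:3]; f=np.atleast_2d(f).astype(float); c,s=np.cos(a),np.sin(a)
    return np.c_[x+c*f[:,0]-s*f[:,1], y+s*f[:,0]+c*f[:,1], 78+f[:,2]]
def W2F(p,w):
    x,y,a=p[:3]; c,s=np.cos(a),np.sin(a); w=np.atleast_2d(w)
    dx,dy=w[:,0]-x,w[:,1]-y
    return np.c_[c*dx+s*dy,-s*dx+c*dy,w[:,2]-78]
E
python3 - <<'E'
from h import *
from cell import viewer
from scipy.optimize import least_squares
T=viewer.read_camera("top");S=viewer.read_camera("side")
pt=[((178,113,0),(18,117)),((178,-73,0),(265,20)),((-15,33,10),(228,320)),((-160,33,10),(300,530)),((-15,-33,10),(318,286)),((-160,-33,10),(390,492))]
ps=[((-15,33,10),(432,245)),((-160,33,10),(737,272)),((-15,-33,10),(447,148)),((-160,-33,10),(738,173)),((178,113,0),(14,355)),((178,-73,0),(103,73))]
ft=np.array([a for a,b in pt]);ut=np.array([b for a,b in pt])/2.85+[205,140]
fs=np.array([a for a,b in ps]);us=np.array([b for a,b in ps])/3.3+[160,205]
g=ray(T,(290,245),78);print(g)
f=lambda p:np.r_[(proj(T,F2W(p,ft))-ut).ravel(),(proj(S,F2W(p,fs))-us).ravel()]
best=min((least_squares(f,[g[0],g[1],a],loss='soft_l1') for a in np.arange(-3,3,.5)),key=lambda r:r.cost)
p=best.x;print(p,best.cost);print(f(p).reshape(-1,2).round(1).tolist())
np.save("p.npy",p)
for d,uv in((T,(320/2.85+205,456/2.85+140)),(S,(655/3.3+160,183/3.3+205))):
    print("tin",W2F(p,ray(d,uv,78+32)))
for n,uv in (("bucket",(398,240)),("snip",(373,167)),("basil?",(195,312)),("thyme?",(170,224))):
    print(n,ray(T,uv,90),W2F(p,ray(T,uv,90)))
E
```

```text
[552.76938363 126.29563419  78.        ]
[5.57873435e+02 1.14531322e+02 3.59497579e-01] 18.443187132116947
[[-1.4, -1.8], [-0.0, -1.6], [-2.3, 3.1], [-0.5, -0.4], [-2.2, 2.6], [-0.1, 0.4], [1.1, -0.4], [0.2, -1.2], [1.7, -2.2], [1.2, -3.0], [-1.8, 0.2], [-0.7, -1.5]]
tin [[-119.12506817    1.30835695   32.        ]]
tin [[-117.62606517    2.76468545   32.        ]]
bucket [559.06354005 -83.71939049  90.        ] [[ -68.63136261 -185.99596039   12.        ]]
snip [702.63913031 -37.89230445  90.        ] [[  81.88812176 -193.6088939    12.        ]]
basil? [425.30277443 309.25030073  90.        ] [[-55.59299758 228.91019969  12.        ]]
thyme? [595.760003   358.06391919  90.        ] [[121.14035528 214.63581342  12.        ]]
```

```bash
cat > ov.py <<'E'
from h import *
from cell import viewer
import sys
p=np.load("p.npy")
def box(x0,x1,y0,y1,z0,z1):
    c=[(x,y,z) for x in(x0,x1) for y in(y0,y1) for z in(z0,z1)]
    return [(c[i],c[j]) for i in range(8) for j in range(i+1,8) if sum(a!=b for a,b in zip(c[i],c[j]))==1]
def L(tag,tin=None,cams=(("top",205,140,160,210),("side",160,205,240,155))):
    for n,x0,y0,w,h in cams:
        d=viewer.read_camera(n); k=min(800/w,600/h)
        im=cv2.resize(d['image'][y0:y0+h,x0:x0+w,::-1],None,fx=k,fy=k,interpolation=cv2.INTER_CUBIC)
        segs=[(s,(0,0,255)) for s in box(-160,-15,30,36,0,10)+box(-160,-15,-36,-30,0,10)]
        segs+=[(s,(255,0,0)) for s in box(0,170,-65,105,0,0)+box(-170,178,-73,113,0,0)]
        segs+=[(s,(255,0,255)) for s in box(-10,12,87,88,0,58)+box(-10,12,-48,-47,0,58)]
        for (a,b),c in segs:
            q=(proj(d,F2W(p,[a,b]))-[x0,y0]+.5)*k-.5
            cv2.line(im,*[tuple(int(v) for v in r.round()) for r in q],c,1)
        cv2.imwrite(f"pics/{n}_{tag}.png",im)
if __name__=="__main__": L(sys.argv[1])
E
python3 ov.py a
```

```text
(no output)
```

View pics/top_a.png

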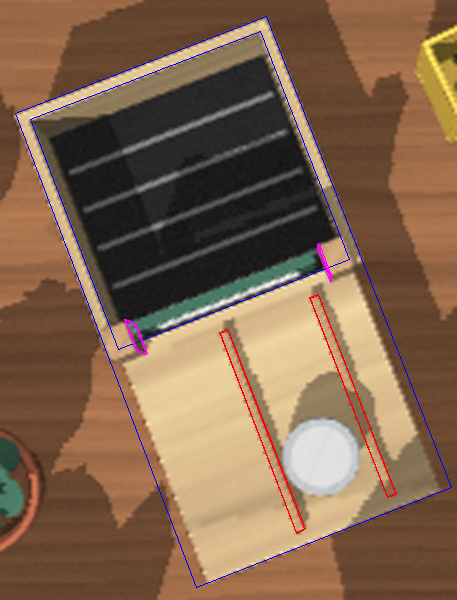

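View pics/side_a.png

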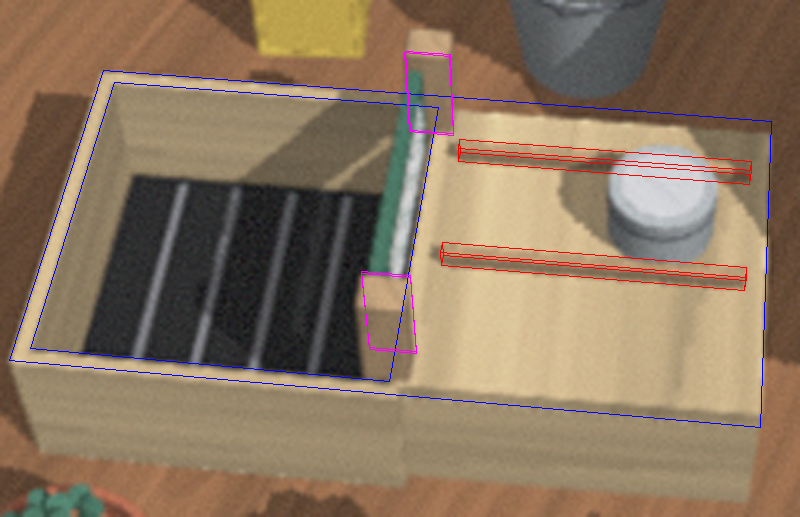

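Lengths read about 3% too big, so the height may differ from 78. I'll free z and add points.

```bash
sed -i 's/78+f\[:,2\]/p[3]+f[:,2]/; s/w\[:,2\]-78/w[:,2]-p[3]/' h.py
cat > fit.py <<'E'
from h import *
from cell import viewer
from scipy.optimize import least_squares
T=viewer.read_camera("top");S=viewer.read_camera("side")
k1=600/210;k2=800/240
# refined in overlay scale
pt=[((178,113,0),(17,115)),((178,-73,0),(266,20)),((-15,33,10),(229,321)),((-160,33,10),(300,529)),((-15,-33,10),(317,287)),((-160,-33,10),(391,492)),((12,87,58),(131,321)),((-10,87,58),(140,345)),((12,-47,58),(316,249)),((-10,-47,58),(326,274))]
ps=[((-15,33,10),(436,246)),((-160,33,10),(744,273)),((-15,-33,10),(452,147)),((-160,-33,10),(744,172)),((178,113,0),(12,358)),((178,-73,0),(104,72)),((12,87,58),(361,276)),((-10,87,58),(410,280)),((12,-47,58),(404,52)),((-10,-47,58),(452,56))]
ft=np.array([a for a,b in pt]);ut=(np.array([b for a,b in pt])+.5)/k1-.5+[205,140]
fs=np.array([a for a,b in ps]);us=(np.array([b for a,b in ps])+.5)/k2-.5+[160,205]
f=lambda p:np.r_[(proj(T,F2W(p,ft))-ut).ravel(),(proj(S,F2W(p,fs))-us).ravel()]
best=least_squares(f,[555,114,.36,78],loss='soft_l1')
p=best.x;print(p,best.cost);print(f(p).reshape(-1,2).round(1).tolist())
np.save("p.npy",p)
for d,uv in((T,(320/2.85+205,456/2.85+140)),(S,(655/3.3+160,183/3.3+205))):
    print("tin",W2F(p,ray(d,uv,p[3]+32)))
E
python3 fit.py; python3 ov.py b
```

```text
[5.59162033e+02 1.13566666e+02 3.59312208e-01 7.43538707e+01] 17.27881417742818
[[0.2, -1.0], [0.7, -1.5], [-1.6, 2.7], [0.6, -0.1], [-0.7, 2.3], [0.6, 0.3], [-1.3, -1.4], [-0.3, 1.2], [1.0, -2.3], [1.8, -0.1], [1.2, 1.1], [-0.0, 0.3], [1.6, -0.3], [1.3, -1.1], [-0.7, 1.3], [-0.3, 0.2], [-0.2, -0.8], [-0.2, -0.8], [-0.2, 1.0], [-1.2, 0.8]]
tin [[-120.08814852    2.71811133   32.        ]]
tin [[-118.48683569    1.037634     32.        ]]
```

View pics/top_b.png

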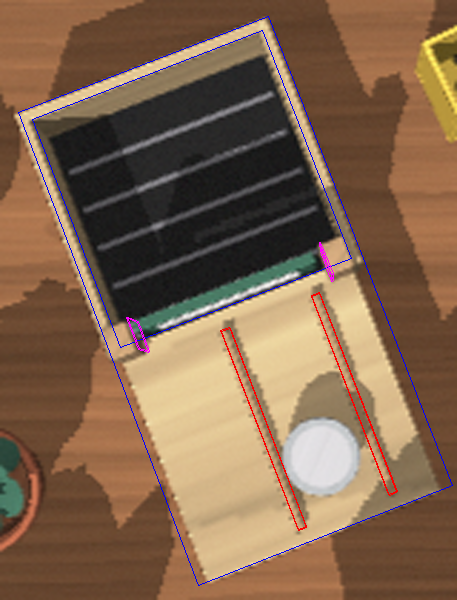

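View pics/side_b.png

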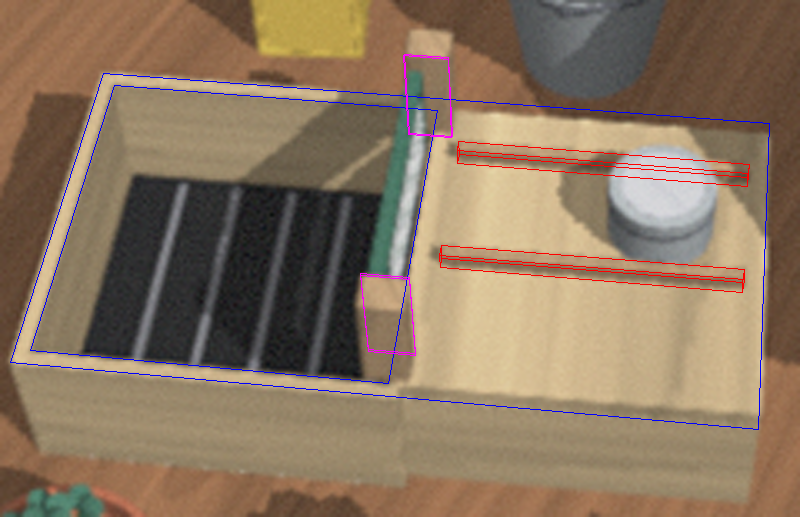

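Run:
```python
import cv2
im=cv2.imread("pics/top0.png")[225:305,235:345]
cv2.imwrite("pics/topd.png",cv2.resize(im,None,fx=7,fy=7,interpolation=cv2.INTER_CUBIC))
im=cv2.imread("pics/side0.png")[205:305,265:395]
cv2.imwrite("pics/sided.png",cv2.resize(im,None,fx=6,fy=6,interpolation=cv2.INTER_CUBIC))
```

```text
(no output)
```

View pics/topd.png

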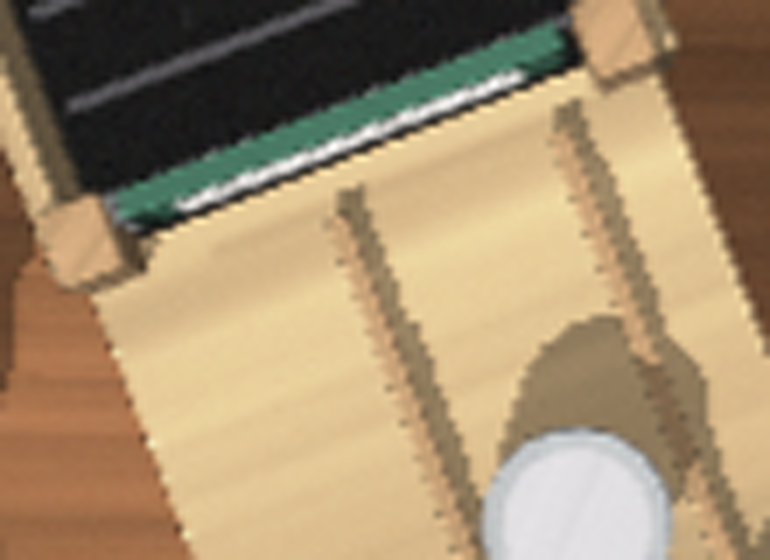

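View pics/sided.png

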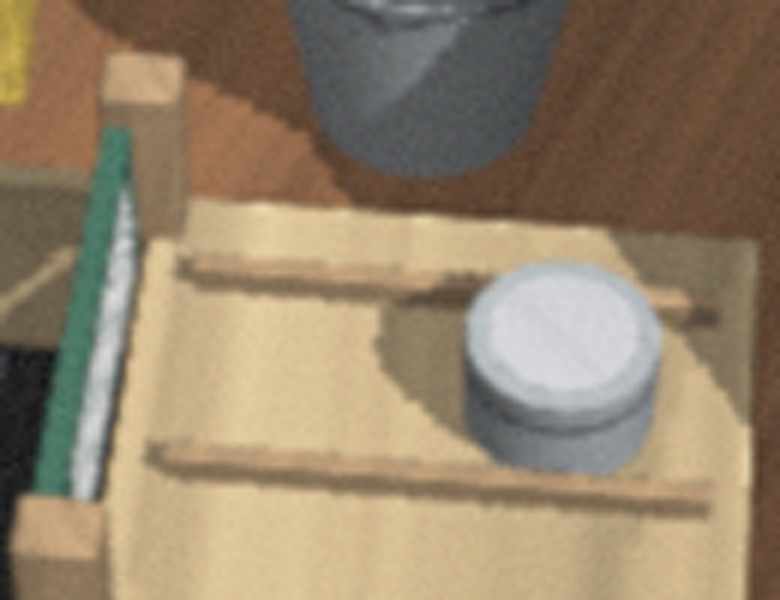

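```bash
cat > fit.py <<'E'
from h import *
from cell import viewer
from scipy.optimize import least_squares
T=viewer.read_camera("top");S=viewer.read_camera("side")
cv=lambda q,k,o:(np.array(q,float)+.5)/k-.5+o
a=lambda q:cv(q,600/210,[205,140]); b=lambda q:cv(q,7,[235,225]); c=lambda q:cv(q,800/240,[160,205]); e=lambda q:cv(q,6,[265,205])
pt=[((178,113,0),a((17,115))),((178,-73,0),a((266,20))),((-15,33,10),b((335,215))),((-160,33,10),a((300,530))),((-15,-33,10),b((560,140))),((-160,-33,10),a((391,493))),((12,87,58),b((100,195))),((-10,87,58),b((129,255))),((12,-47,58),b((572,18))),((-10,-47,58),b((603,82)))]
ps=[((-15,33,10),e((168,448))),((-160,33,10),e((710,487))),((-15,-33,10),e((192,262))),((-160,-33,10),e((712,308))),((178,113,0),c((12,358))),((178,-73,0),c((104,72))),((12,87,58),e((25,497))),((-10,87,58),e((105,502))),((12,-47,58),e((103,100))),((-10,-47,58),e((180,103)))]
ft=np.array([a for a,b in pt]);ut=np.array([b for a,b in pt])
fs=np.array([a for a,b in ps]);us=np.array([b for a,b in ps])
def f(p):
    r=np.r_[(proj(T,F2W(p,ft))-ut).ravel(),(proj(S,F2W(p,fs))-us).ravel()]
    return r
for free in (0,1):
    g=f if free else (lambda q:f(np.r_[q,78]))
    best=least_squares(g,[555,114,.36,78][:3+free],loss='soft_l1')
    p=best.x if free else np.r_[best.x,78];print(p,best.cost);print(f(p).reshape(-1,2).round(1).tolist())
    for d,uv in((T,b((577,521))),(S,e((563,340)))):
        print("tin",W2F(p,ray(d,uv,p[3]+32)))
    if not free: np.save("p.npy",p)
E
python3 fit.py; python3 ov.py c
```

```text
[5.57174428e+02 1.14735365e+02 3.58504821e-01 7.80000000e+01] 10.378497308780878
[[-0.7, -0.4], [0.2, -0.9], [0.1, 0.4], [-0.1, 0.8], [-0.3, -1.2], [0.0, 1.2], [-0.5, -0.9], [-0.5, 1.6], [-0.6, -1.7], [-0.8, 0.1], [-0.3, -0.1], [0.9, 0.8], [0.9, -0.4], [2.0, -1.2], [-0.5, 0.9], [-0.0, -0.5], [-0.5, -1.3], [1.0, -0.9], [-0.5, -0.7], [0.2, -0.2]]
tin [[-116.59673799    0.56685698   32.        ]]
tin [[-117.03808042    3.85652427   32.        ]]
[5.57753190e+02 1.14165837e+02 3.58248154e-01 7.57143361e+01] 8.464430895543044
[[-0.2, -0.6], [0.5, -1.0], [0.5, 0.2], [0.2, 0.4], [0.0, -1.4], [0.2, 0.8], [-0.1, -1.2], [-0.0, 1.3], [-0.3, -1.9], [-0.5, -0.1], [-0.4, 0.4], [0.6, 1.3], [0.8, 0.2], [1.7, -0.6], [-0.4, 1.3], [0.1, 0.0], [-0.5, -0.7], [0.9, -0.3], [-0.5, -0.1], [0.1, 0.4]]
tin [[-116.9951664     1.32021647   32.        ]]
tin [[-117.37503328    2.64869622   32.        ]]
```

View pics/top_c.png

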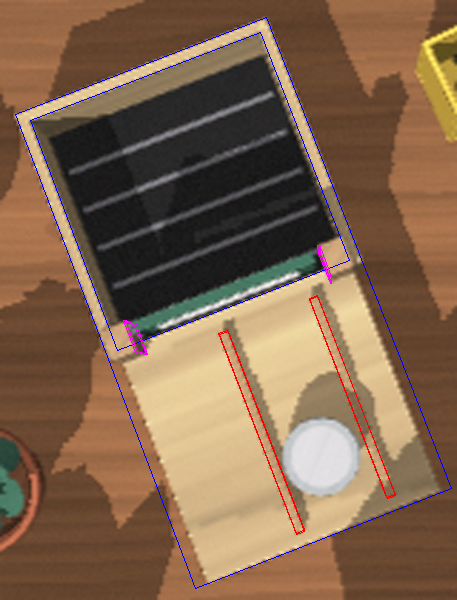

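View pics/side_c.png

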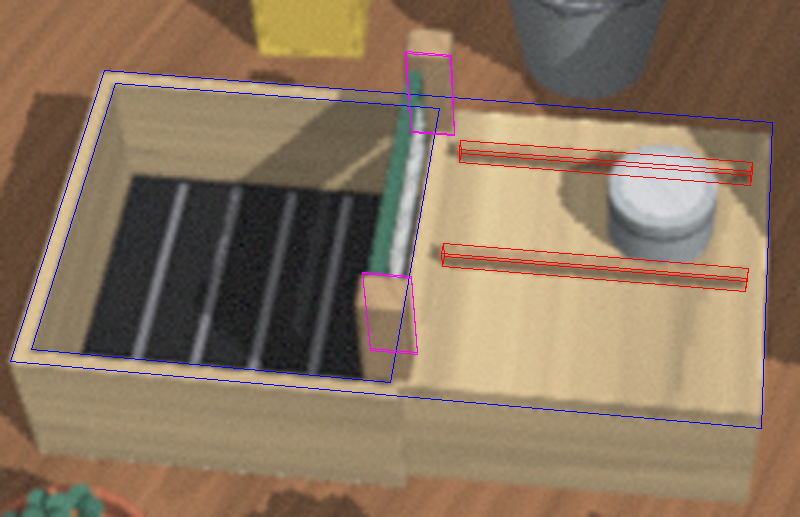

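```bash
cat > geo.py <<'E'
import numpy as np
from scipy.optimize import brentq
def theta(A,al):
    n=np.array([np.cos(al),np.sin(al)]);t=np.array([-n[1],n[0]])
    V=[np.array(A)+s*6*n+q*10*t-[6,86] for s in(-1,1) for q in(-1,1)]
    best=0
    for v in V:
        f=lambda th:-(v[0]*np.cos(th)+v[1]*np.sin(th))-4
        ths=np.linspace(0,1.5,301);
        bad=[th for th in ths if f(th)<0 and -5<v@[np.sin(th),-np.cos(th)]<122]
        if bad: best=max(best,max(bad))
    return best
if __name__=="__main__":
  for al in (28,31,34):
    a=np.radians(al);dx,dy=107*np.cos(a),107*np.sin(a)
    for By in (0,5):
        print(al,By,[(tx,round(tx-36+dx),round(theta((tx-36+dx,By+dy),a),2)) for tx in(-75,-65,-55,-45,-35,-26,-12,0,10,20)])
E
python3 geo.py
```

```text
28 0 [(-75, -17, 0), (-65, -7, np.float64(0.04)), (-55, 3, np.float64(0.27)), (-45, 13, np.float64(0.48)), (-35, 23, np.float64(0.78)), (-26, 32, np.float64(0.95)), (-12, 46, np.float64(1.12)), (0, 58, np.float64(1.21)), (10, 68, np.float64(1.26)), (20, 78, np.float64(1.3))]
28 5 [(-75, -17, 0), (-65, -7, np.float64(0.04)), (-55, 3, np.float64(0.3)), (-45, 13, np.float64(0.59)), (-35, 23, np.float64(0.91)), (-26, 32, np.float64(1.08)), (-12, 46, np.float64(1.22)), (0, 58, np.float64(1.3)), (10, 68, np.float64(1.34)), (20, 78, np.float64(1.36))]
31 0 [(-75, -19, 0), (-65, -9, 0), (-55, 1, np.float64(0.24)), (-45, 11, np.float64(0.49)), (-35, 21, np.float64(0.82)), (-26, 30, np.float64(1.02)), (-12, 44, np.float64(1.19)), (0, 56, np.float64(1.28)), (10, 66, np.float64(1.32)), (20, 76, np.float64(1.36))]
31 5 [(-75, -19, 0), (-65, -9, 0), (-55, 1, np.float64(0.28)), (-45, 11, np.float64(0.58)), (-35, 21, np.float64(1.0)), (-26, 30, np.float64(1.18)), (-12, 44, np.float64(1.3)), (0, 56, np.float64(1.36)), (10, 66, np.float64(1.4)), (20, 76, np.float64(1.42))]
34 0 [(-75, -22, 0), (-65, -12, 0), (-55, -2, np.float64(0.2)), (-45, 8, np.float64(0.5)), (-35, 18, np.float64(0.87)), (-26, 27, np.float64(1.1)), (-12, 41, np.float64(1.28)), (0, 53, np.float64(1.34)), (10, 63, np.float64(1.38)), (20, 73, np.float64(1.41))]
34 5 [(-75, -22, 0), (-65, -12, 0), (-55, -2, np.float64(0.24)), (-45, 8, np.float64(0.58)), (-35, 18, np.float64(1.14)), (-26, 27, np.float64(1.3)), (-12, 41, np.float64(1.41)), (0, 53, np.float64(1.45)), (10, 63, np.float64(1.47)), (20, 73, np.float64(1.48))]
```

```bash
cat > to.py <<'E'
import sys
from h import *
from cell import env
p=np.load("p.npy")
from scipy.spatial.transform import Rotation as R
def delta(pos,yaw):
    s=env.state(); Rt=R.from_euler('xyz',s['tcp_rot']); d=Rt.inv().apply(np.array(pos)-s['eef_pos'])
    dr=(Rt.inv()*R.from_euler('xyz',[np.pi,0,yaw])).as_rotvec()
    print("t",round(s['t'],2),"eef",s['eef_pos'].round(1),"rot",s['tcp_rot'].round(3),"ft",s['ft_force'].round(1),"open",round(float(s['opening']),3))
    print("d",d.round(1),"r(6deg)",(np.degrees(dr)/6).round(2))
YAW=p[2]+np.radians(31)+np.pi/2
def M(bx,by,tip):  # finger B centre in frame, tip above deck
    m=[bx+53.5*np.cos(np.radians(31)),by+53.5*np.sin(np.radians(31)),tip+190]
    return F2W(p,m)[0]
def rep():
    s=env.state(); P=s['eef_pos']; f=W2F(p,P)[0]; a=s['tcp_rot'][2]-np.pi/2-p[2]
    v=53.5*np.array([np.cos(a),np.sin(a)])
    print("B",(f[:2]-v).round(1),"A",(f[:2]+v).round(1),"tip",round(f[2]-190,1),"al",np.degrees(a).round(1))
E
python3 - <<'E'
from to import *
print(M(-165,3,12),YAW); delta([420,-330,404],1.4); delta(M(-165,3,126),YAW)
E
```

```text
[434.88679319 101.54358812 280.        ] 2.4703532155480143
t 0.75 eef [ 216.  -586.5  404.8] rot [3.141 0.    0.353] ft [-0.1 -0.2  0.7] open 1.002
d [ 280.1 -170.2    0.8] r(6deg) [  0.   0. -10.]
t 0.75 eef [ 216.  -586.5  404.8] rot [3.141 0.    0.353] ft [-0.1 -0.2  0.7] open 1.002
d [ 443.2 -570.    10.7] r(6deg) [  0.     0.   -20.22]
```

>>> play_rows --increments '[{"dx": 280, "dy": -170, "dz": 0, "rz": -10}, {"dx": 280, "dy": -170, "dz": 0, "rz": -10}, {"dx": 280, "dy": -170, "dz": 0, "rz": -10}, {"dx": 280, "dy": -170, "dz": 0, "rz": -10}, {"dx": 280, "dy": -170, "dz": 0, "rz": -10}, {"dx": 280, "dy": -170, "dz": 0, "rz": -10}, {"dx": 280, "dy": -170, "dz": 0, "rz": -10}, {"dx": 280, "dy": -170, "dz": 0, "rz": -10}]' --fingers 1

```text
invalid input
```

```bash
python3 -c "
from to import *
delta(M(-165,3,126),YAW)"
```

```text
t 0.75 eef [ 216.  -586.5  404.8] rot [3.141 0.    0.353] ft [-0.1 -0.2  0.7] open 1.002
d [ 443.2 -570.    10.7] r(6deg) [  0.     0.   -20.22]
```

>>> play_rows --increments '[{"dx": 35, "dy": -21, "dz": 0, "rx": 0, "ry": 0, "rz": -1.1}, {"dx": 70, "dy": -42, "dz": 0, "rx": 0, "ry": 0, "rz": -2.2}, {"dx": 105, "dy": -63, "dz": 0, "rx": 0, "ry": 0, "rz": -3.3}, {"dx": 140, "dy": -85, "dz": 0, "rx": 0, "ry": 0, "rz": -4.4}, {"dx": 175, "dy": -106, "dz": 0, "rx": 0, "ry": 0, "rz": -5.5}, {"dx": 210, "dy": -127, "dz": 0, "rx": 0, "ry": 0, "rz": -6.6}, {"dx": 245, "dy": -148, "dz": 0, "rx": 0, "ry": 0, "rz": -7.7}, {"dx": 280, "dy": -170, "dz": 0, "rx": 0, "ry": 0, "rz": -8.8}]' --fingers 1

```text
t: 1.42
eef_pos: [420.9, -328.6, 405.0]
tcp_rot: [3.141, 0.0, 1.28]
ft_force: [0.0, -0.3, 0.8]
opening: 1.005
```

```bash
python3 -c "
from to import *
delta(M(-165,3,126),YAW)"
```

```text
t 1.42 eef [ 420.9 -328.6  405. ] rot [3.141 0.    1.28 ] ft [ 0.  -0.3  0.8] open 1.005
d [ 416.  -110.    10.8] r(6deg) [ 0.000e+00  1.000e-02 -1.137e+01]
```

>>> play_rows --increments '[{"dx": 35, "dy": -9, "dz": 0, "rx": 0, "ry": 0, "rz": -1}, {"dx": 70, "dy": -18, "dz": 0, "rx": 0, "ry": 0, "rz": -2}, {"dx": 105, "dy": -27, "dz": 0, "rx": 0, "ry": 0, "rz": -3}, {"dx": 140, "dy": -36, "dz": 0, "rx": 0, "ry": 0, "rz": -4}, {"dx": 175, "dy": -45, "dz": 0, "rx": 0, "ry": 0, "rz": -5}, {"dx": 210, "dy": -54, "dz": 0, "rx": 0, "ry": 0, "rz": -6}, {"dx": 245, "dy": -63, "dz": 0, "rx": 0, "ry": 0, "rz": -7}, {"dx": 280, "dy": -72, "dz": 0, "rx": 0, "ry": 0, "rz": -8}]'

```text
t: 2.08
eef_pos: [431.9, -38.0, 405.1]
tcp_rot: [3.141, 0.001, 2.122]
ft_force: [0.8, -0.2, 0.9]
opening: 1.003
```

```bash
python3 -c "
from to import *
delta(M(-165,3,126),YAW)"
```

```text
t 2.08 eef [431.9 -38.  405.1] rot [3.141e+00 1.000e-03 2.122e+00] ft [ 0.8 -0.2  0.9] open 1.003
d [117.3  75.7  11. ] r(6deg) [ 0.    0.01 -3.32]
```

>>> play_rows --increments '[{"dx": 29, "dy": 19, "dz": 3, "rx": 0, "ry": 0, "rz": -0.85}, {"dx": 59, "dy": 38, "dz": 5, "rx": 0, "ry": 0, "rz": -1.7}, {"dx": 88, "dy": 57, "dz": 8, "rx": 0, "ry": 0, "rz": -2.5}, {"dx": 117.5, "dy": 75.5, "dz": 11, "rx": 0, "ry": 0, "rz": -3.32}, {"dx": 117.5, "dy": 75.5, "dz": 11, "rx": 0, "ry": 0, "rz": -3.32}, {"dx": 117.5, "dy": 75.5, "dz": 11, "rx": 0, "ry": 0, "rz": -3.32}]'

```text
t: 2.58
eef_pos: [434.4, 103.0, 394.0]
tcp_rot: [3.142, 0.001, 2.473]
ft_force: [-0.2, -1.0, 0.7]
opening: 1.001
```

```bash
python3 -c "
from to import *
from cell import viewer
delta(M(-165,3,60),YAW);rep()
for n in ('top','side','wrist'): cv2.imwrite('pics/%s_d.png'%n,viewer.read_camera(n)['image'][:,:,::-1])
"
```

```text
t 2.58 eef [434.4 103.  394. ] rot [3.142e+00 1.000e-03 2.473e+00] ft [-0.2 -1.   0.7] open 1.001
d [-1.2 -0.9 66. ] r(6deg) [0.   0.01 0.03]
B [-164.9    4.4] A [-73.3  59.8] tip 126.0 al 31.2
```

View pics/wrist_d.png

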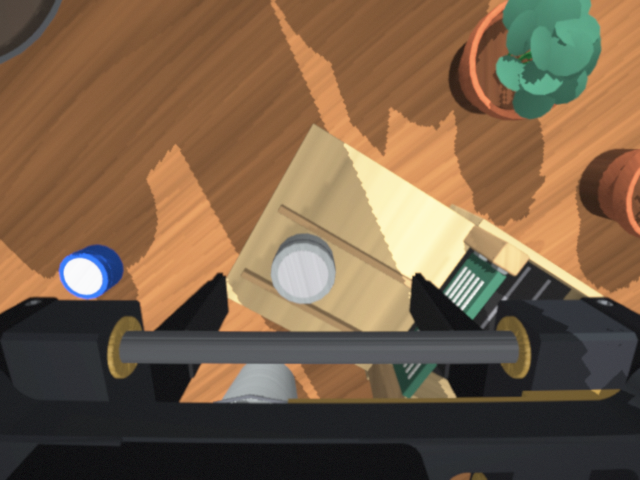

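View pics/side_d.png

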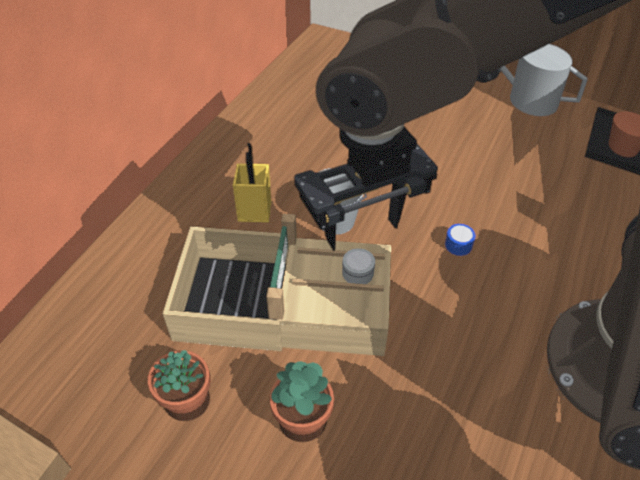

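View pics/top_d.png

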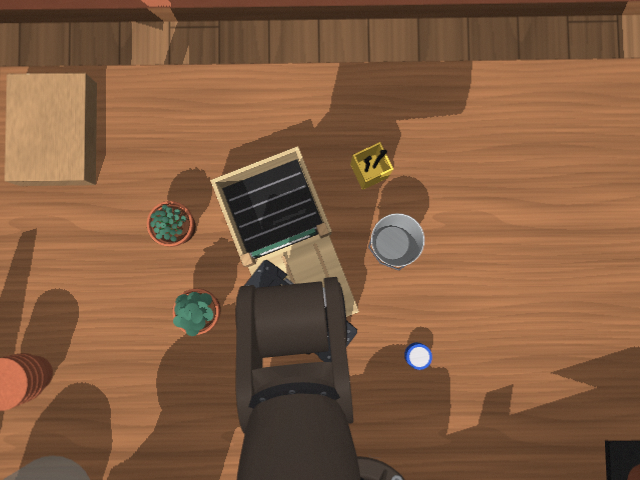

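The wrist view shows the tin at (303,270), between the runners. In the side view the fingers hang above the deck. I'll descend part way and check the projected tip positions.

>>> play_rows --increments '[{"dx": -1, "dy": -1, "dz": 22, "rx": 0, "ry": 0, "rz": 0}, {"dx": -1, "dy": -1, "dz": 44, "rx": 0, "ry": 0, "rz": 0}, {"dx": -1, "dy": -1, "dz": 66, "rx": 0, "ry": 0, "rz": 0}, {"dx": -1, "dy": -1, "dz": 76, "rx": 0, "ry": 0, "rz": 0}, {"dx": -1, "dy": -1, "dz": 76, "rx": 0, "ry": 0, "rz": 0}]'

```text
t: 3.15
eef_pos: [434.9, 98.1, 316.5]
tcp_rot: [-3.139, -0.001, 2.466]
ft_force: [0.9, 0.0, 0.1]
opening: 1.002
```

```bash
cat > look.py <<'E'
from to import *
from cell import viewer
import sys
tag=sys.argv[1]
delta(M(-165,3,12),YAW);rep()
s=env.state(); f=W2F(p,s['eef_pos'])[0]; a=s['tcp_rot'][2]-np.pi/2-p[2]; n=np.array([np.cos(a),np.sin(a)]);t=np.array([-n[1],n[0]])
g=s['opening']*47.5+6
for nm,x0,y0,w,h in (("side",160,190,240,180),("wrist",0,60,640,340)):
    d=viewer.read_camera(nm); k=min(800/w,600/h)
    im=cv2.resize(d['image'][y0:y0+h,x0:x0+w,::-1],None,fx=k,fy=k,interpolation=cv2.INTER_CUBIC)
    pl=lambda q:[tuple(int(v) for v in r) for r in ((proj(d,F2W(p,q))-[x0,y0]+.5)*k-.5).round()]
    for sg in(-1,1):
        c=f[:2]+sg*g*n
        V=[np.r_[c+i*6*n+j*10*t,f[2]-190] for i,j in((-1,-1),(1,-1),(1,1),(-1,1))]
        q=pl(V)
        for i in range(4): cv2.line(im,q[i],q[(i+1)%4],(0,0,255),1)
    q=pl([(-160,30,10),(-15,30,10),(-160,-30,10),(-15,-30,10)])
    cv2.line(im,q[0],q[1],(255,0,0),1);cv2.line(im,q[2],q[3],(255,0,0),1)
    cv2.imwrite(f"pics/{nm}_{tag}.png",im)
E
python3 look.py e
```

```text
t 3.15 eef [434.9  98.1 316.5] rot [-3.139e+00 -1.000e-03  2.466e+00] ft [0.9 0.  0.1] open 1.002
d [ 2.1  2.8 36.5] r(6deg) [-0.02 -0.01 -0.05]
B [-166.3   -0. ] A [-74.4  54.7] tip 48.5 al 30.7
```

View pics/side_e.png

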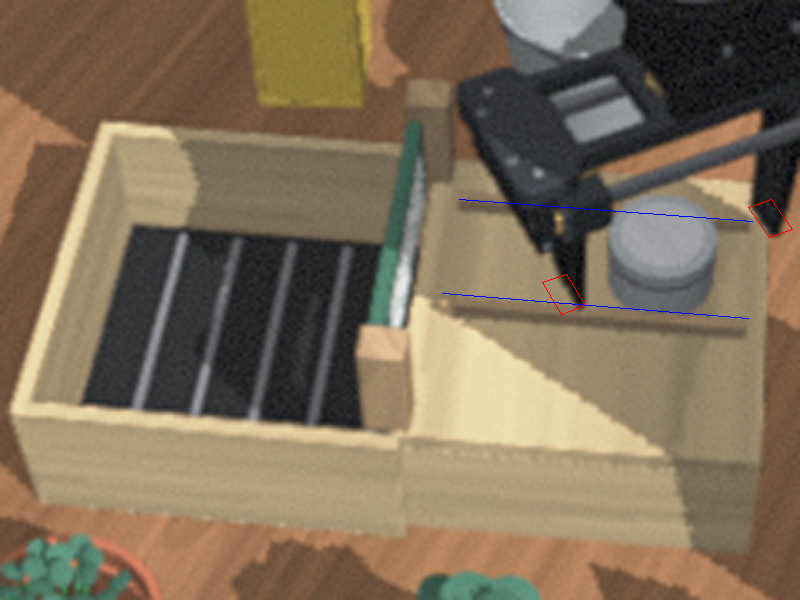

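View pics/wrist_e.png

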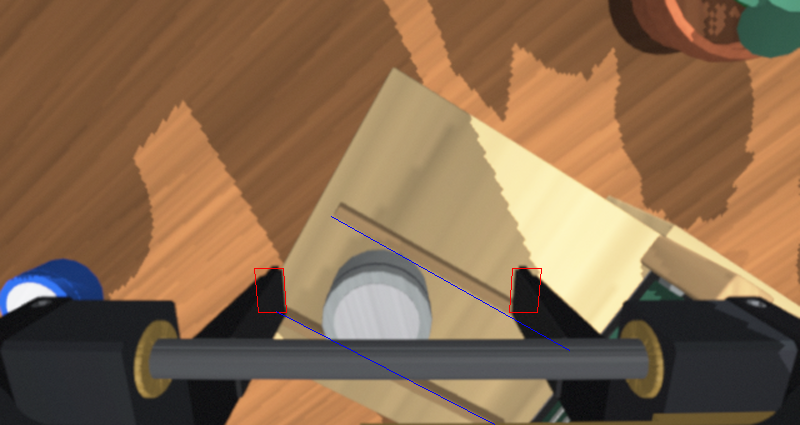

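```bash
python3 look.py f
python3 - <<'E'
from h import *
from cell import viewer
p=np.load("p.npy")
d=viewer.read_camera("wrist"); k=4.2;x0,y0,w,h=210,100,190,140
for tagg in(0,1):
    im=cv2.resize(d['image'][y0:y0+h,x0:x0+w,::-1],None,fx=k,fy=k,interpolation=cv2.INTER_CUBIC)
    if tagg:
      for y in(30,36,-30,-36):
        q=((proj(d,F2W(p,[(-160,y,10),(-15,y,10)]))-[x0,y0]+.5)*k-.5).round().astype(int)
        cv2.line(im,tuple(map(int,q[0])),tuple(map(int,q[1])),(255,0,0),1)
    cv2.imwrite(f"pics/w_f{tagg}.png",im)
E
```

```text
t 3.25 eef [435.3  98.5 318.4] rot [-3.142e+00  1.000e-03  2.466e+00] ft [0.3 0.4 0.1] open 0.999
d [ 2.3  2.1 38.4] r(6deg) [-0.    0.01 -0.04]
B [-165.8    0.2] A [-73.9  54.9] tip 50.4 al 30.8
```

View pics/w_f1.png

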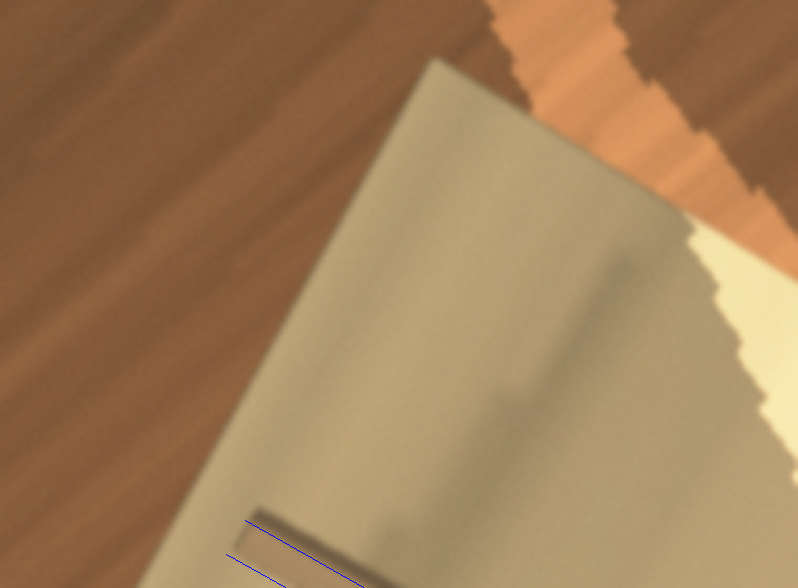

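View pics/side_f.png

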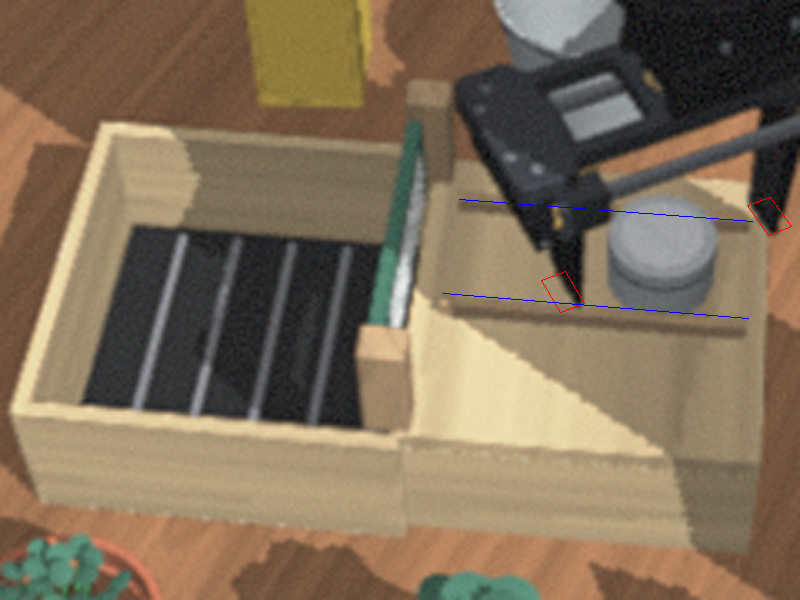

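>>> play_rows --increments '[{"dx": 2, "dy": 2, "dz": 12, "rx": 0, "ry": 0, "rz": 0}, {"dx": 2, "dy": 2, "dz": 24, "rx": 0, "ry": 0, "rz": 0}, {"dx": 2, "dy": 2, "dz": 35, "rx": 0, "ry": 0, "rz": 0}, {"dx": 2, "dy": 2, "dz": 35, "rx": 0, "ry": 0, "rz": 0}, {"dx": 2, "dy": 2, "dz": 35, "rx": 0, "ry": 0, "rz": 0}]'

```text
t: 3.82
eef_pos: [435.1, 101.8, 284.5]
tcp_rot: [3.14, 0.003, 2.467]
ft_force: [0.5, -0.3, 0.1]
opening: 1.001
```

```bash
python3 look.py g
python3 - <<'E'
from to import *
for b in (-125,-105,-90): delta(M(b,3,15),YAW)
E
```

```text
t 3.82 eef [435.1 101.8 284.5] rot [3.140e+00 3.000e-03 2.467e+00] ft [ 0.5 -0.3  0.1] open 1.001
d [-0.  -0.3  4.5] r(6deg) [ 0.01  0.03 -0.03]
B [-164.8    3.3] A [-73.   58.1] tip 16.5 al 30.8
t 3.92 eef [435.1 101.8 284.9] rot [3.139 0.004 2.467] ft [ 0.9 -0.2 -0.1] open 0.998
d [-20.5  34.    2. ] r(6deg) [ 0.02  0.03 -0.03]
t 3.92 eef [435.1 101.8 284.9] rot [3.139 0.004 2.467] ft [ 0.9 -0.2 -0.1] open 0.998
d [-30.7  51.2   2.1] r(6deg) [ 0.02  0.03 -0.03]
t 3.92 eef [435.1 101.8 284.9] rot [3.139 0.004 2.467] ft [ 0.9 -0.2 -0.1] open 0.998
d [-38.4  64.1   2.1] r(6deg) [ 0.02  0.03 -0.03]
```

View pics/side_g.png

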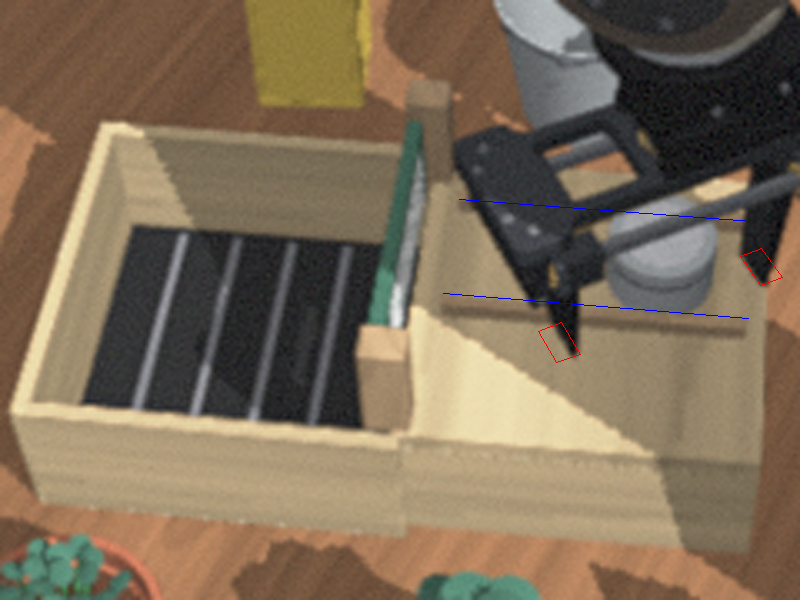

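View pics/wrist_g.png

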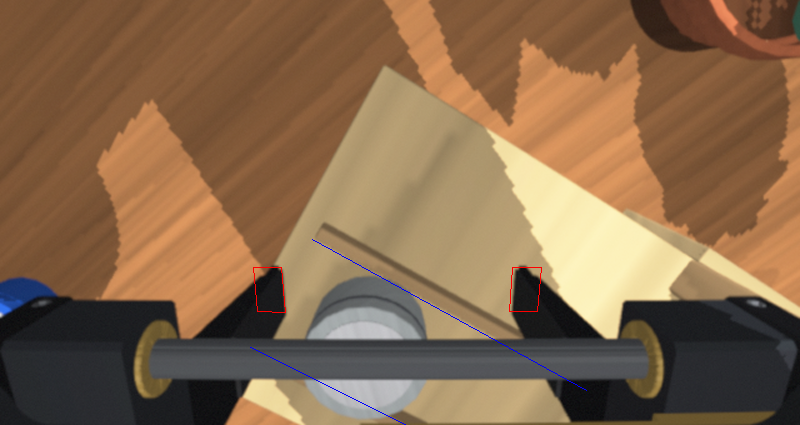

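The tips line up with the model: the visible tips are the inner edges, and finger B is behind the tin. I'll push 60 mm along the lane first.

>>> play_rows --increments '[{"dx": -4, "dy": 6.5, "dz": 1, "rx": 0, "ry": 0, "rz": 0}, {"dx": -8, "dy": 13.5, "dz": 2, "rx": 0, "ry": 0, "rz": 0}, {"dx": -12, "dy": 20, "dz": 2, "rx": 0, "ry": 0, "rz": 0}, {"dx": -16, "dy": 27, "dz": 2, "rx": 0, "ry": 0, "rz": 0}, {"dx": -20, "dy": 33.5, "dz": 2, "rx": 0, "ry": 0, "rz": 0}, {"dx": -24, "dy": 40, "dz": 2, "rx": 0, "ry": 0, "rz": 0}, {"dx": -28, "dy": 46.5, "dz": 2, "rx": 0, "ry": 0, "rz": 0}, {"dx": -31, "dy": 51, "dz": 2, "rx": 0, "ry": 0, "rz": 0}]'

```text
t: 4.58
eef_pos: [490.5, 119.6, 283.1]
tcp_rot: [-3.132, 0.002, 2.472]
ft_force: [-15.1, -57.8, 24.8]
opening: 1.002
```

```bash
python3 look.py i
python3 - <<'E'
from to import *
for b in (-82,-65,): delta(M(b,3,15),YAW)
E
```

```text
t 4.58 eef [490.5 119.6 283.1] rot [-3.132e+00  2.000e-03  2.472e+00] ft [-15.1 -57.8  24.8] open 1.002
d [ 32.5 -48.6   3.5] r(6deg) [-0.09  0.02  0.02]
B [-106.5    0.3] A [-14.9  55.6] tip 15.1 al 31.1
t 4.68 eef [491.1 119.4 283.3] rot [-3.134  0.004  2.472] ft [ -8.7 -43.9  19.3] open 0.998
d [-9.9 22.2  0.1] r(6deg) [-0.07  0.04  0.02]
t 4.68 eef [491.1 119.4 283.3] rot [-3.134  0.004  2.472] ft [ -8.7 -43.9  19.3] open 0.998
d [-18.7  36.7   0.1] r(6deg) [-0.07  0.04  0.02]
```

View pics/side_i.png

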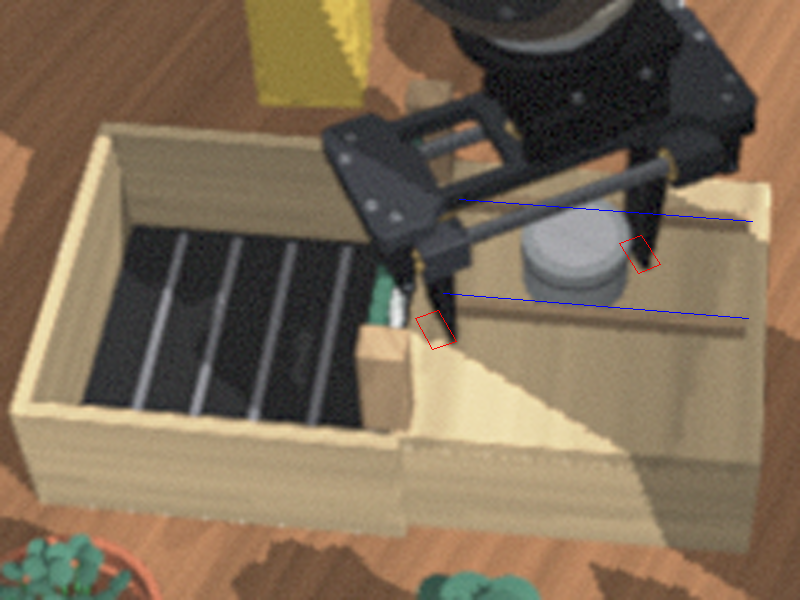

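View pics/wrist_i.png

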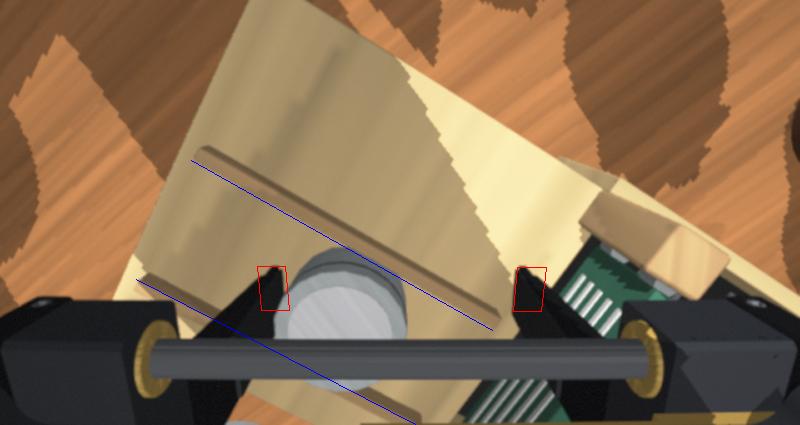

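Force has risen to about 58 N, which free tin sliding can't cause. I'll find the contact point from the moment before going further.

```bash
python3 - <<'E'
from to import *
s=env.state(); Rt=R.from_euler('xyz',s['tcp_rot'])
F=s['ft_force'];Mo=s['moment']
Ft=Rt.inv().apply(F);Mt=Rt.inv().apply(Mo)
print(s['t'],Ft.round(1),Mt.round(2)); 
# point on line of action closest: r0=(FxM)/F^2 ; r=r0+k*F
r0=np.cross(Ft,Mt)/(Ft@Ft)*1000
for k in np.arange(-300,301,50): print((r0+k*Ft/np.linalg.norm(Ft)).round(0))
rep()
E
python3 - <<'E'
import cv2
from cell import viewer
d=viewer.read_camera("side")['image'][190:290,250:370,::-1]
cv2.imwrite("pics/s_j.png",cv2.resize(d,None,fx=6,fy=6,interpolation=cv2.INTER_CUBIC))
E
```

```text
4.6833 [-20.5 -40.  -18.9] [ 8.05 -4.05 -0.58]
[104. 177. 287.]
[ 83. 136. 267.]
[ 62.  95. 248.]
[ 41.  54. 228.]
[ 20.  13. 209.]
[ -1. -28. 190.]
[-22. -69. 170.]
[ -43. -110.  151.]
[ -64. -151.  132.]
[ -85. -192.  112.]
[-106. -233.   93.]
[-127. -274.   73.]
[-148. -315.   54.]
B [-1.06e+02 -1.00e-01] A [-14.4  55.2] tip 15.3 al 31.1
```

View pics/s_j.png

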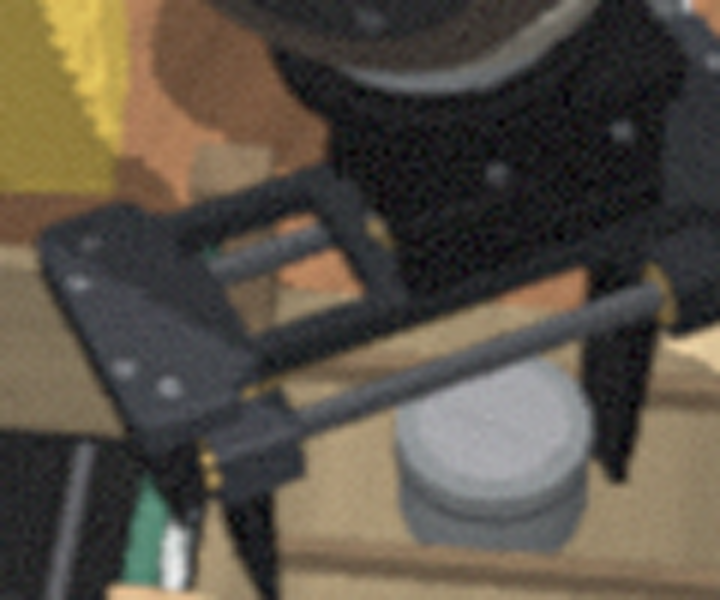

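The line of action passes through B's pad edge about 11 mm above the tip. So the tin is wedged between the pad edge, which is too far right of its centre, and the left runner. I'll back off, shift about 8 mm left so the edge pushes through the tin's centre, and check.

Run:
```python
from to import *
for b in ((-114,0),(-116,8.5)): delta(M(*b,15),YAW)
```

```text
t 4.73 eef [491.  119.4 283.3] rot [-3.135  0.004  2.472] ft [ -8.6 -44.8  18.3] open 0.998
d [ 4.  -6.7  0.3] r(6deg) [-0.07  0.04  0.01]
t 4.73 eef [491.  119.4 283.3] rot [-3.135  0.004  2.472] ft [ -8.6 -44.8  18.3] open 0.998
d [12.3 -4.   0.3] r(6deg) [-0.07  0.04  0.01]
```

>>> play_rows --increments '[{"dx": 2, "dy": -3.5, "dz": 0, "rx": -0.07, "ry": 0, "rz": 0}, {"dx": 4, "dy": -7, "dz": 0, "rx": -0.07, "ry": 0, "rz": 0}, {"dx": 8, "dy": -7, "dz": 0, "rx": -0.07, "ry": 0, "rz": 0}, {"dx": 12, "dy": -4, "dz": 0, "rx": -0.07, "ry": 0, "rz": 0}, {"dx": 12, "dy": -4, "dz": 0, "rx": -0.07, "ry": 0, "rz": 0}, {"dx": 12, "dy": -4, "dz": 0, "rx": -0.07, "ry": 0, "rz": 0}]'

```text
t: 5.23
eef_pos: [479.2, 124.4, 283.3]
tcp_rot: [3.141, 0.004, 2.473]
ft_force: [-0.0, 0.9, 0.8]
opening: 0.999
```

```bash
cat > tinv.py <<'E'
from to import *
from cell import viewer
import sys
d=viewer.read_camera("side");x0,y0,w,h=250,190,120,100;k=6
im=cv2.resize(d['image'][y0:y0+h,x0:x0+w,::-1],None,fx=k,fy=k,interpolation=cv2.INTER_CUBIC)
pl=lambda q:((proj(d,F2W(p,q))-[x0,y0]+.5)*k-.5).round().astype(int)
s=env.state(); f=W2F(p,s['eef_pos'])[0]; a=s['tcp_rot'][2]-np.pi/2-p[2]; n=np.array([np.cos(a),np.sin(a)]);t=np.array([-n[1],n[0]])
if len(sys.argv)>3:
    tx,ty=float(sys.argv[2]),float(sys.argv[3])
    for z in(32,): 
        q=pl([(tx+26*np.cos(u),ty+26*np.sin(u),z) for u in np.linspace(0,6.28,60)]); cv2.polylines(im,[q.astype(np.int32)],True,(0,0,255),1)
    q=pl([(tx+26*np.cos(u),ty+26*np.sin(u),0) for u in np.linspace(0,6.28,60)]); cv2.polylines(im,[q.astype(np.int32)],True,(0,255,255),1)
cv2.imwrite(f"pics/tin_{sys.argv[1]}.png",im)
rep(); B=f[:2]-53.5*n; print("vertex",(B+6*n-10*t).round(1), s['ft_force'].round(1), s['t'])
E
python3 tinv.py k -74 4; python3 look.py k
```

```text
B [-115.4    8.6] A [-23.9  63.9] tip 15.2 al 31.1
vertex [-105.1    3.1] [-0.1 -0.3 -0. ] 5.2833
t 5.28 eef [479.2 124.2 283.2] rot [3.141 0.004 2.473] ft [-0.1 -0.3 -0. ] open 0.999
d [ 20.7 -45.3   3.1] r(6deg) [0.01 0.04 0.02]
B [-115.4    8.6] A [-23.9  63.9] tip 15.2 al 31.1
```

View pics/tin_k.png

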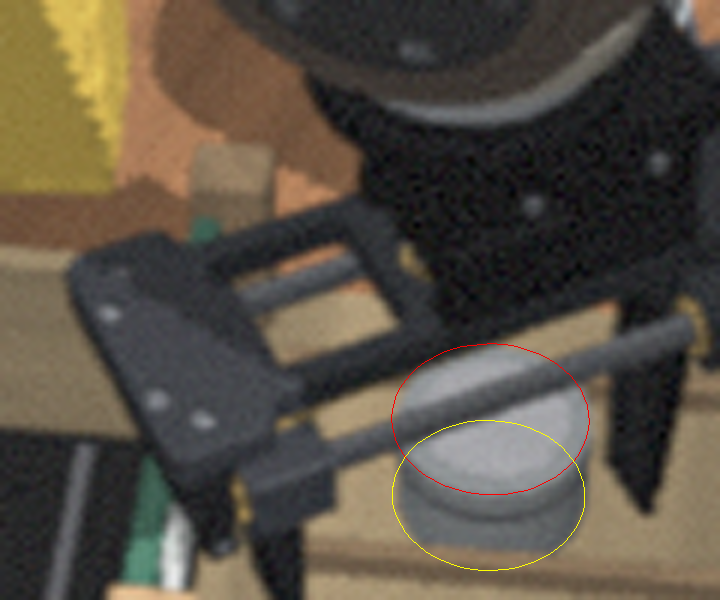

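View pics/wrist_k.png

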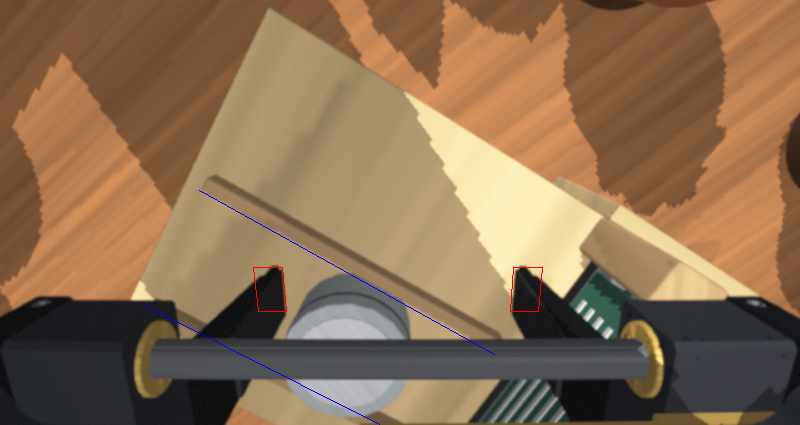

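The jam is cleared with zero force. The tin is at about (-74, +3) and the pad edge at y≈+3. I'll push on in small steps.

>>> play_rows --increments '[{"dx": -2.5, "dy": 4, "dz": 0, "rx": 0, "ry": 0, "rz": 0}, {"dx": -5, "dy": 8, "dz": 0, "rx": 0, "ry": 0, "rz": 0}, {"dx": -7, "dy": 12, "dz": 0, "rx": 0, "ry": 0, "rz": 0}, {"dx": -9.5, "dy": 16, "dz": 0, "rx": 0, "ry": 0, "rz": 0}, {"dx": -11, "dy": 18.5, "dz": 0, "rx": 0, "ry": 0, "rz": 0}]'

```text
t: 5.8
eef_pos: [498.7, 130.4, 283.1]
tcp_rot: [-3.135, 0.001, 2.474]
ft_force: [-13.3, -21.5, 12.8]
opening: 0.999
```

```bash
python3 tinv.py l -65 3; python3 look.py l
```

```text
B [-94.6   7.6] A [-3.1 63. ] tip 15.1 al 31.2
vertex [-84.3   2.1] [ -7.3 -12.    4.9] 5.85
t 5.85 eef [499.  130.6 283.1] rot [-3.136e+00  2.000e-03  2.473e+00] ft [ -7.3 -12.    4.9] open 0.994
d [ 32.4 -62.6   3.3] r(6deg) [-0.05  0.02  0.03]
B [-94.6   7.6] A [-3.1 63. ] tip 15.1 al 31.2
```

View pics/tin_l.png

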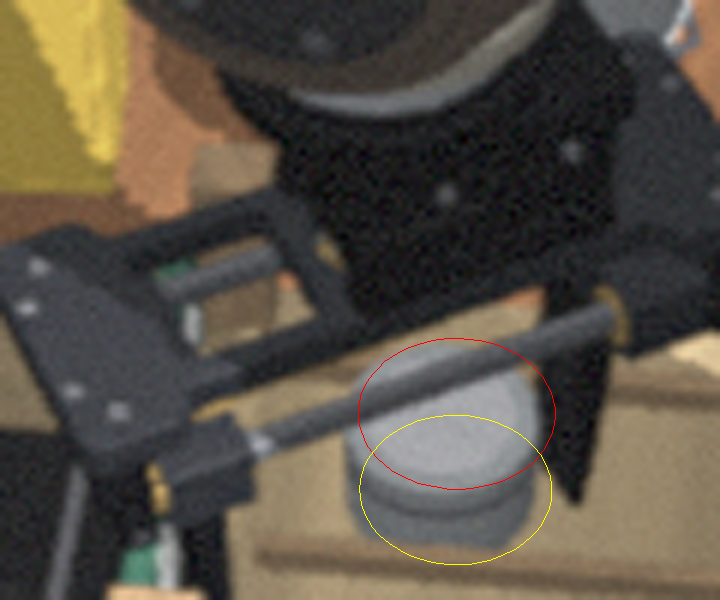

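View pics/wrist_l.png

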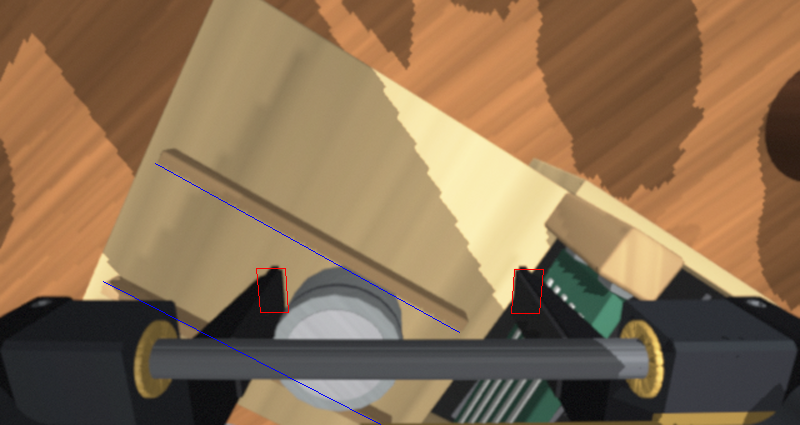

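The tin is now at about (-62). Some side load remains, and the wrist view puts the real lane about 3 mm further left than my fit. I'll relieve the contact, shift 4.5 mm left and continue.

>>> play_rows --increments '[{"dx": 2.5, "dy": -4.5, "dz": 0, "rx": 0, "ry": 0, "rz": 0}, {"dx": 6.5, "dy": -2, "dz": 0, "rx": -0.05, "ry": 0, "rz": 0}, {"dx": 6.5, "dy": -2, "dz": 0, "rx": -0.05, "ry": 0, "rz": 0}, {"dx": 4, "dy": 2, "dz": 0, "rx": -0.05, "ry": 0, "rz": 0}, {"dx": 2, "dy": 5.5, "dz": 0, "rx": -0.05, "ry": 0, "rz": 0}, {"dx": 0, "dy": 9, "dz": 0, "rx": -0.05, "ry": 0, "rz": 0}, {"dx": -2, "dy": 12, "dz": 0, "rx": -0.05, "ry": 0, "rz": 0}]'

```text
t: 6.53
eef_pos: [507.7, 139.3, 282.7]
tcp_rot: [-3.141, -0.0, 2.473]
ft_force: [-9.8, -1.0, 4.0]
opening: 0.998
```

```bash
python3 tinv.py m -55 4; python3 look.py m
```

```text
B [-83.   12.6] A [ 8.6 68. ] tip 14.7 al 31.2
vertex [-72.7   7.1] [-7.9 -1.9  2. ] 6.5833
t 6.58 eef [508.2 139.4 282.7] rot [-3.141  0.     2.473] ft [-7.9 -1.9  2. ] open 1.0
d [ 34.1 -75.1   2.8] r(6deg) [-0.    0.    0.03]
B [-83.   12.6] A [ 8.6 68. ] tip 14.7 al 31.2
```

View pics/tin_m.png

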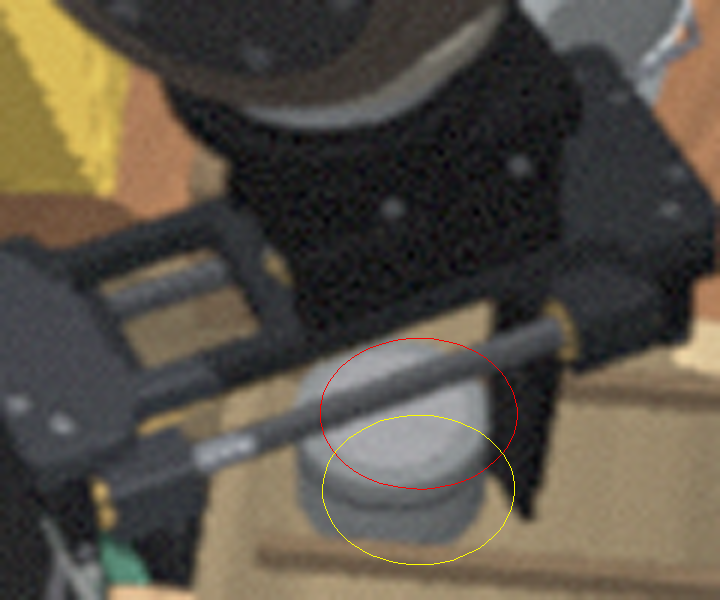

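View pics/wrist_m.png

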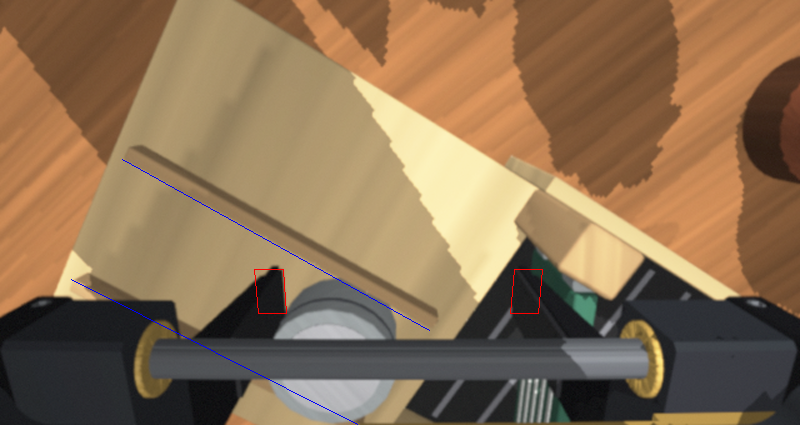

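The shutter is now being pushed open: it shows rotated in the wrist view at about (560,290). The load is only 8 N along -x. I'll advance 20 mm while turning 2.5° to keep finger A off the shutter's stop.

>>> play_rows --increments '[{"dx": -2, "dy": 3, "dz": 0, "rx": 0, "ry": 0, "rz": 0.07}, {"dx": -4, "dy": 6, "dz": 0, "rx": 0, "ry": 0, "rz": 0.14}, {"dx": -6, "dy": 9, "dz": 0, "rx": 0, "ry": 0, "rz": 0.21}, {"dx": -8, "dy": 12, "dz": 0, "rx": 0, "ry": 0, "rz": 0.28}, {"dx": -10, "dy": 15, "dz": 0, "rx": 0, "ry": 0, "rz": 0.35}, {"dx": -12, "dy": 17.5, "dz": 0, "rx": 0, "ry": 0, "rz": 0.42}]'

```text
t: 7.18
eef_pos: [527.8, 145.2, 282.2]
tcp_rot: [-3.138, -0.001, 2.43]
ft_force: [-5.3, -7.6, 0.7]
opening: 0.999
```

```bash
python3 tinv.py n -28 6; python3 look.py n
```

```text
B [-63.1  13.1] A [30.8 64.4] tip 14.3 al 28.6
vertex [-53.1   7.2] [-4.6 -7.9 -1. ] 7.2333
t 7.23 eef [528.5 145.4 282.3] rot [-3.139e+00 -1.000e-03  2.429e+00] ft [-4.6 -7.9 -1. ] open 0.994
d [ 42.1 -94.3   2.6] r(6deg) [-0.03 -0.01 -0.4 ]
B [-63.1  13.1] A [30.8 64.4] tip 14.3 al 28.6
```

View pics/side_n.png

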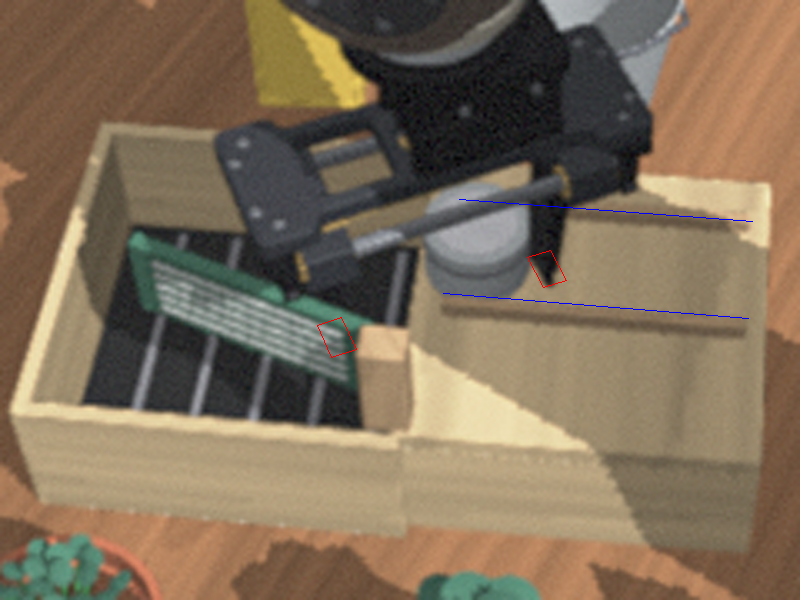

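View pics/wrist_n.png

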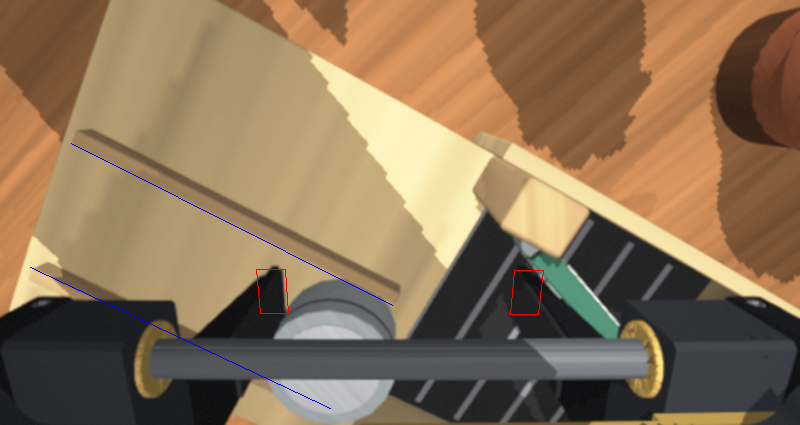

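Run:
```python
from to import *; from geo import theta
from cell import viewer
d=viewer.read_camera("side")
for uv in ((137,235),):
    px=np.array(uv)/3.333+[160,190]
    w=W2F(p,ray(d,px,78+52))[0]; print(w, "theta",np.arctan2(w[0]-6,86-w[1]), np.hypot(w[0]-6,86-w[1]))
px=np.array((290,292))/3.333+[160,190]; print("nick",W2F(p,ray(d,px,78+52))[0])
for dy in(0,-3): print(theta((30.8,64.4+dy),np.radians(28.6)))
s=env.state(); Rt=R.from_euler('xyz',s['tcp_rot'])
print(Rt.inv().apply(s['ft_force']).round(1),Rt.inv().apply(s['moment']).round(2),s['t'])
```

```text
[124.4435097   44.37438876  52.        ] theta 1.2328405542023473 125.5450377456166
nick [47.50706622 69.90269569 52.        ]
1.34
1.235
[-2.3 -7.   0.5] [ 1.15 -0.54  0.08] 7.3833
```

The shutter stands at about 1.23 rad, which matches finger contact, and the tin is near x≈-27. I'll push it slowly over the sill.

>>> play_rows --increments '[{"dx": -1.5, "dy": 2.5, "dz": 0, "rx": 0, "ry": 0, "rz": 0}, {"dx": -3, "dy": 5.5, "dz": 0, "rx": 0, "ry": 0, "rz": 0}, {"dx": -4.5, "dy": 8, "dz": 0, "rx": 0, "ry": 0, "rz": 0}, {"dx": -6, "dy": 10.5, "dz": 0, "rx": 0, "ry": 0, "rz": 0}, {"dx": -7, "dy": 13, "dz": 0, "rx": 0, "ry": 0, "rz": 0}, {"dx": -8.5, "dy": 16, "dz": 0, "rx": 0, "ry": 0, "rz": 0}, {"dx": -10, "dy": 18.5, "dz": 0, "rx": 0, "ry": 0, "rz": 0}, {"dx": -11.5, "dy": 21, "dz": 0, "rx": 0, "ry": 0, "rz": 0}]'

```text
t: 8.05
eef_pos: [551.0, 153.6, 282.0]
tcp_rot: [-3.138, -0.001, 2.43]
ft_force: [-3.1, -4.7, 1.1]
opening: 1.004
```

```bash
python3 tinv.py o -5 6; python3 look.py o
```

```text
B [-38.6  12.8] A [55.3 64.2] tip 14.1 al 28.7
vertex [-28.6   6.9] [-1.6 -5.   0.5] 8.1
t 8.1 eef [551.4 153.7 282.1] rot [-3.138 -0.     2.43 ] ft [-1.6 -5.   0.5] open 0.996
d [  54.2 -115.6    2.5] r(6deg) [-0.03 -0.   -0.39]
B [-38.6  12.8] A [55.3 64.2] tip 14.1 al 28.7
```

View pics/side_o.png

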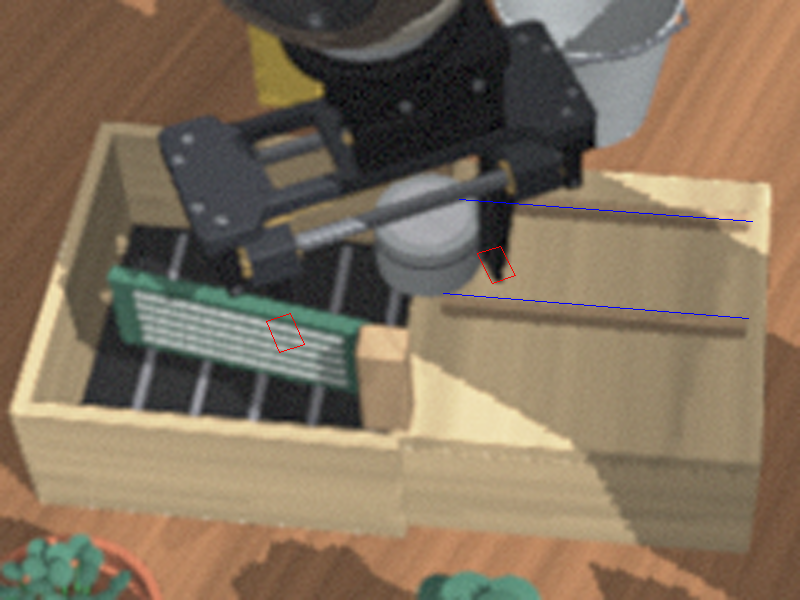

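View pics/wrist_o.png

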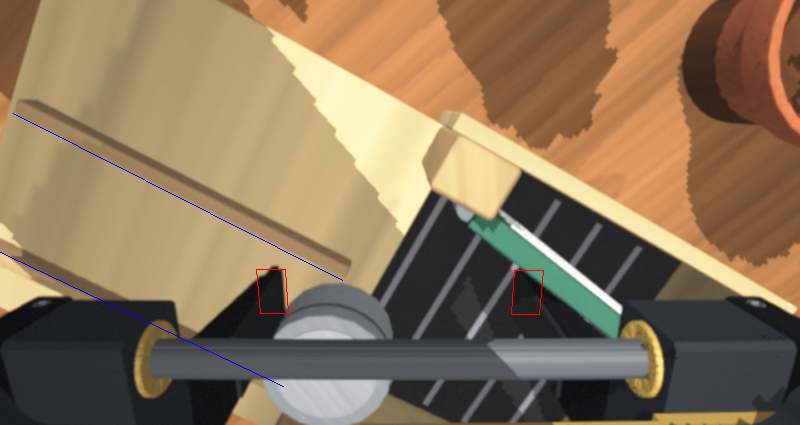

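The tin now overhangs the sill with its centre near -3 and the shutter is held at about 1.35 rad. I'll continue.

>>> play_rows --increments '[{"dx": -1, "dy": 2, "dz": 0, "rx": 0, "ry": 0, "rz": 0}, {"dx": -2.5, "dy": 4.5, "dz": 0, "rx": 0, "ry": 0, "rz": 0}, {"dx": -3.5, "dy": 6.5, "dz": 0, "rx": 0, "ry": 0, "rz": 0}, {"dx": -5, "dy": 9, "dz": 0, "rx": 0, "ry": 0, "rz": 0}, {"dx": -6, "dy": 11, "dz": 0, "rx": 0, "ry": 0, "rz": 0}, {"dx": -7.5, "dy": 13.5, "dz": 0, "rx": 0, "ry": 0, "rz": 0}, {"dx": -8.5, "dy": 15.5, "dz": 0, "rx": 0, "ry": 0, "rz": 0}, {"dx": -8.5, "dy": 15.5, "dz": 0, "rx": 0, "ry": 0, "rz": 0}]'

```text
t: 8.87
eef_pos: [568.2, 160.0, 282.1]
tcp_rot: [-3.14, 0.001, 2.43]
ft_force: [-0.6, -3.3, -1.0]
opening: 0.998
```

```bash
python3 look.py q
```

```text
t 8.87 eef [568.2 160.  282.1] rot [-3.14e+00  1.00e-03  2.43e+00] ft [-0.6 -3.3 -1. ] open 0.998
d [  62.8 -131.4    2.2] r(6deg) [-0.02  0.01 -0.39]
B [-20.7  12.9] A [73.2 64.2] tip 14.1 al 28.7
```

View pics/side_q.png

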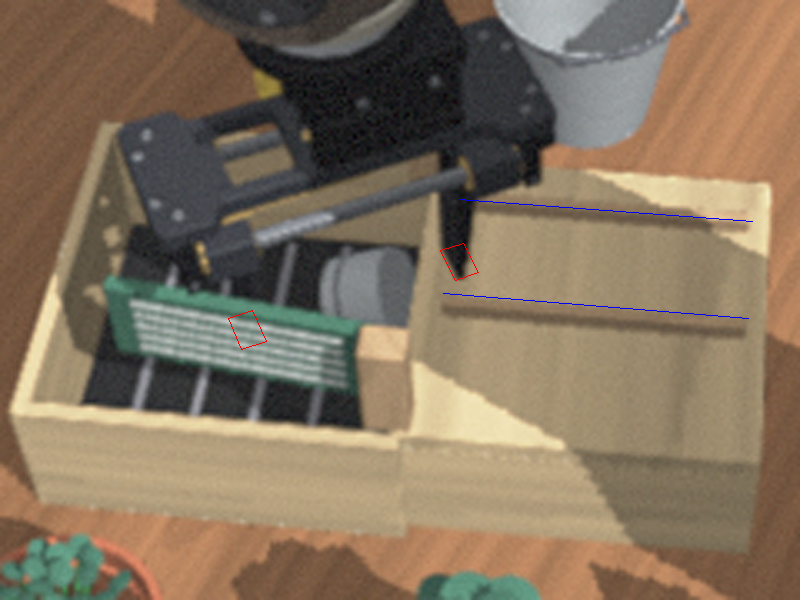

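View pics/wrist_q.png

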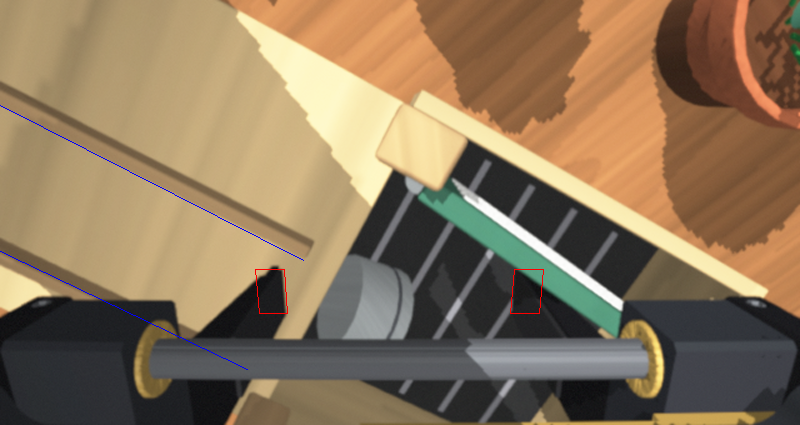

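The tin has dropped into the box and stands on its side below deck level. Now I'll draw straight back, letting the shutter follow the finger shut.

>>> play_rows --increments '[{"dx": 5, "dy": -9, "dz": 0, "rx": 0, "ry": 0, "rz": 0}, {"dx": 10, "dy": -18, "dz": 0, "rx": 0, "ry": 0, "rz": 0}, {"dx": 15.5, "dy": -28, "dz": 0, "rx": 0, "ry": 0, "rz": 0}, {"dx": 21, "dy": -38, "dz": 0, "rx": 0, "ry": 0, "rz": 0}, {"dx": 26.5, "dy": -48.5, "dz": 0, "rx": 0, "ry": 0, "rz": 0}, {"dx": 32.5, "dy": -59.5, "dz": 0, "rx": 0, "ry": 0, "rz": 0}, {"dx": 38.5, "dy": -70, "dz": 0, "rx": 0, "ry": 0, "rz": 0}, {"dx": 44, "dy": -81, "dz": 0, "rx": 0, "ry": 0, "rz": 0}]'

```text
t: 9.63
eef_pos: [481.3, 127.4, 282.4]
tcp_rot: [-3.141, 0.001, 2.429]
ft_force: [0.4, -0.6, 1.1]
opening: 1.001
```

>>> play_rows --increments '[{"dx": 6, "dy": -12, "dz": 0, "rx": 0, "ry": 0, "rz": 0}, {"dx": 10, "dy": -18, "dz": -10, "rx": 0, "ry": 0, "rz": 0}, {"dx": 10, "dy": -18, "dz": -30, "rx": 0, "ry": 0, "rz": 0}, {"dx": 10, "dy": -18, "dz": -55, "rx": 0, "ry": 0, "rz": 0}, {"dx": 10, "dy": -18, "dz": -80, "rx": 0, "ry": 0, "rz": 0}, {"dx": 10, "dy": -18, "dz": -105, "rx": 0, "ry": 0, "rz": 0}, {"dx": 10, "dy": -18, "dz": -120, "rx": 0, "ry": 0, "rz": 0}]'

```text
t: 10.22
eef_pos: [461.9, 120.7, 405.7]
tcp_rot: [3.139, 0.004, 2.43]
ft_force: [-0.1, -0.1, -0.1]
opening: 1.0
```

```bash
python3 look.py r; python3 -c "
from cell import viewer
import cv2
cv2.imwrite('pics/top_r.png',viewer.read_camera('top')['image'][:,:,::-1])"
```

```text
t 10.22 eef [461.9 120.7 405.7] rot [3.139 0.004 2.43 ] ft [-0.1 -0.1 -0.1] open 1.0
d [  8.4 -32.5 125.6] r(6deg) [ 0.02  0.04 -0.39]
B [-134.1   13.4] A [-40.2  64.7] tip 137.7 al 28.7
```

View pics/side_r.png

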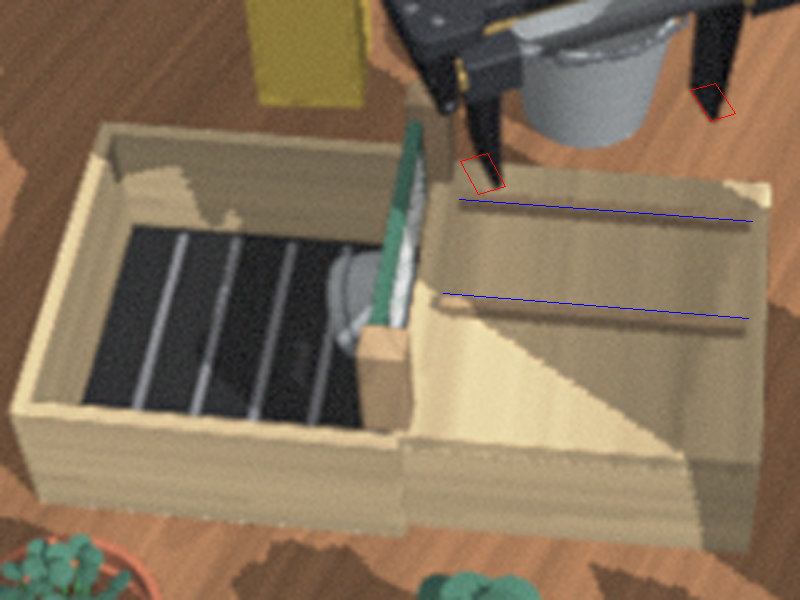

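View pics/top_r.png

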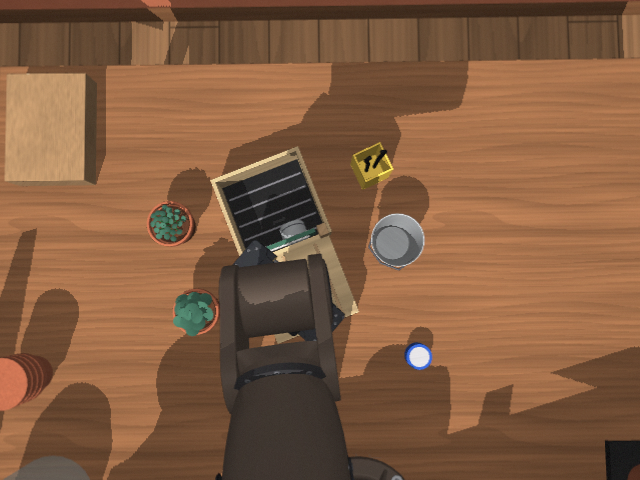

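The shutter looks shut and the pots, snips and bucket haven't moved. I'll wait, then check that the tin is at rest, since it stands on its rim against the sill wall.

>>> play_rows --increments '[{"dx": 0, "dy": 0, "dz": -10}, {"dx": 0, "dy": 0, "dz": -20}, {"dx": 0, "dy": 0, "dz": -20}, {"dx": 0, "dy": 0, "dz": -20}, {"dx": 0, "dy": 0, "dz": -20}, {"dx": 0, "dy": 0, "dz": -20}, {"dx": 0, "dy": 0, "dz": -20}, {"dx": 0, "dy": 0, "dz": -20}]'

```text
invalid input
```

```bash
cat > s.py <<'E'
from to import *
from cell import viewer
import sys
p=np.load("p.npy")
d=viewer.read_camera("side"); im=d['image'][205:320,190:300,::-1]
im=cv2.resize(im,None,fx=5,fy=5,interpolation=cv2.INTER_CUBIC)
cv2.imwrite(f"pics/s_{sys.argv[1]}.png",im)
a=cv2.imread("pics/side0.png");b=d['image'][:,:,::-1]
print(env.state()['t'],env.state()['ft_force'].round(1))
E
python3 s.py 1
```

```text
10.4167 [ 0.1 -0.4 -0.5]
```

>>> play_rows --increments '[{"dz": 0}, {"dz": 0}, {"dz": 0}, {"dz": 0}, {"dz": 0}, {"dz": 0}, {"dz": 0}, {"dz": 0}]'

```text
invalid input
```

```bash
python3 s.py 2; python3 -c "
import cv2,numpy as np
a=cv2.imread('pics/s_1.png');b=cv2.imread('pics/s_2.png');d=cv2.absdiff(a,b);print(d.mean(),(d.max(2)>40).sum())
c=np.hstack([cv2.resize(cv2.imread('pics/side0.png')[205:320,190:300],None,fx=3.4,fy=3.4),cv2.resize(b,None,fx=.68,fy=.68)]);cv2.imwrite('pics/cmp.png',c)"
```

```text
10.4667 [ 0.1  0.1 -1. ]
2.6678756258234517 118
```

View pics/cmp.png

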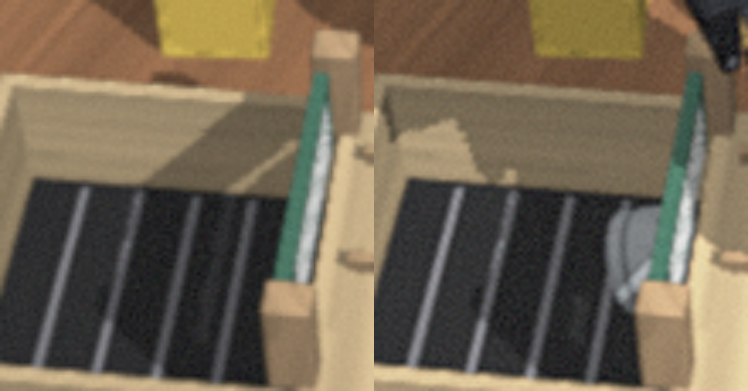

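The moves need all six keys. The shutter matches its first, shut picture. I'll now let real time pass and compare.

>>> play_rows --increments '[{"dx": 0, "dy": 0, "dz": -10, "rx": 0, "ry": 0, "rz": 0}, {"dx": 0, "dy": 0, "dz": -20, "rx": 0, "ry": 0, "rz": 0}, {"dx": 0, "dy": 0, "dz": -20, "rx": 0, "ry": 0, "rz": 0}, {"dx": 0, "dy": 0, "dz": -20, "rx": 0, "ry": 0, "rz": 0}, {"dx": 0, "dy": 0, "dz": -20, "rx": 0, "ry": 0, "rz": 0}, {"dx": 0, "dy": 0, "dz": -20, "rx": 0, "ry": 0, "rz": 0}, {"dx": 0, "dy": 0, "dz": -20, "rx": 0, "ry": 0, "rz": 0}, {"dx": 0, "dy": 0, "dz": -20, "rx": 0, "ry": 0, "rz": 0}]'

```text
t: 11.13
eef_pos: [461.7, 120.6, 421.6]
tcp_rot: [-3.14, 0.0, 2.43]
ft_force: [-1.5, -0.2, 0.8]
opening: 0.999
```

```bash
python3 s.py 3
```

```text
11.1833 [-0.3 -0.3  0.6]
```

>>> play_rows --increments '[{"dx": 0, "dy": 0, "dz": 0, "rx": 0, "ry": 0, "rz": 0}, {"dx": 0, "dy": 0, "dz": 0, "rx": 0, "ry": 0, "rz": 0}, {"dx": 0, "dy": 0, "dz": 0, "rx": 0, "ry": 0, "rz": 0}, {"dx": 0, "dy": 0, "dz": 0, "rx": 0, "ry": 0, "rz": 0}, {"dx": 0, "dy": 0, "dz": 0, "rx": 0, "ry": 0, "rz": 0}, {"dx": 0, "dy": 0, "dz": 0, "rx": 0, "ry": 0, "rz": 0}, {"dx": 0, "dy": 0, "dz": 0, "rx": 0, "ry": 0, "rz": 0}, {"dx": 0, "dy": 0, "dz": 0, "rx": 0, "ry": 0, "rz": 0}]'

```text
t: 11.85
eef_pos: [461.7, 120.5, 421.7]
tcp_rot: [-3.141, 0.001, 2.429]
ft_force: [-0.1, -0.4, 0.6]
opening: 0.999
```

```bash
python3 s.py 4; python3 -c "
import cv2,numpy as np
i=[cv2.imread('pics/s_%d.png'%k) for k in(1,3,4)]
c=np.hstack([cv2.resize(x[:,250:],None,fx=.88,fy=.88) for x in i]);print(c.shape);cv2.imwrite('pics/cmp2.png',c)"
```

```text
11.9 [ 0.7 -0.   0. ]
(506, 792, 3)
```

View pics/cmp2.png

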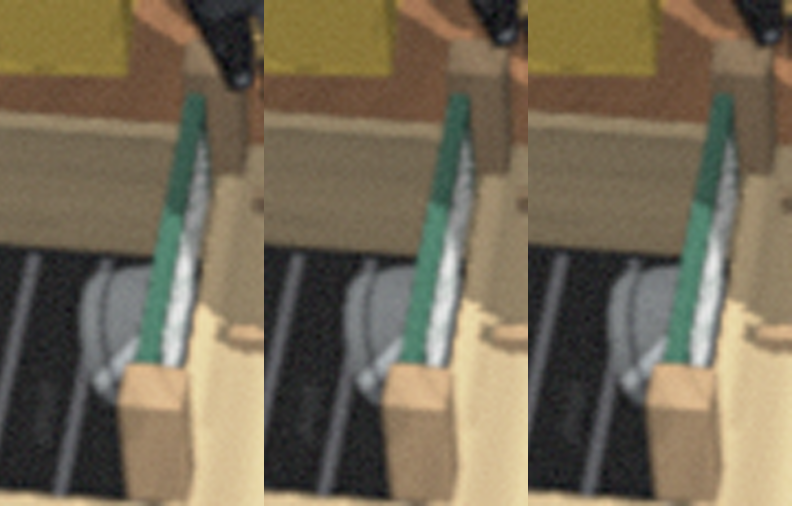

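Over 1.5 s the tin and shutter don't move in the three pictures, so the tin is at rest, the shutter is shut and the robot is clear.

```bash
python3 -c "
from cell import env
print(env.job_done())"
```

```text
the job is handed in; nothing more can be done
None
```

The tin is in the box and the shutter is shut. The job was handed in at about 12 s of the 42 s allowed; it reports no verdict.

**What I did:** With the gripper open, one finger pushed the shutter open and held it at about 1.2 to 1.35 rad. The other finger pushed the tin along the lane and over the sill. I then backed straight out, the shutter closed, and I lifted clear.

**Last checks:**
- **Tin:** it showed no movement over 1.5 s. It is not lying flat but standing on its rim against the sill-side wall, below deck level.
- **Shutter:** it matches its first, shut picture by eye.
- **Surroundings:** pots, snip holder and bucket look unmoved in the top view, and the force reads about zero.

**What disagreed or went wrong:**
- **Jam on the runner:** early on, the finger wedged the tin against the left runner. The wrist force reached about 63 N, under the 120 N limit. I backed off, shifted about 13 mm left in two corrections, and carried on.
- **Lane position:** my fit from the fixed cameras was about 3 mm off sideways compared with the wrist view.
- **Not measured directly:** finger-on-shutter contact is judged from force and geometry, and I saw no sign of the tin touching the shutter.

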